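# Stand toppled candlesticks on discs from the spring-slide dispenser

### The job

Stand every toppled brass candlestick up again on the dark wooden display board, each upright and centred on a wooden disc of its own lying flat and wholly on the board. Get the discs one at a time from the dispenser: push its slide to the very end, let go so that it snaps back home by itself, and lift the disc out of the open pocket before working the slide again. Take only as many discs as there are candlesticks, leave the rest in the magazine, and do not tip over the other goods.

Things in the scene. Friction and masses are not known exactly. Their poses are not given: they have to be found in the camera images.
- dispenser: Fixed disc dispenser. Origin: on the table under the magazine; +x = feed direction (slide grip, magazine, pocket), z up. Wooden base 12 mm thick, 94 wide, x -182 to +130 mm. Magazine with clear roof, 85 x 85 mm, top at 72 mm, with 4 stacked discs. A full stroke feeds the lowest disc out into the pocket; slide home: the stack drops one. A disc left in the pocket would jam the next stroke.
- pocket (a point): Where a fed-out disc's centre ends up (within about 4 mm), on the base's upper face, 12 mm above the table, 77.5 mm from the dispenser's origin along its +x; axes as the dispenser's. Open above and at both sides; a 6 mm high stop stands 36 mm beyond it in +x, the magazine's roof ends 35 mm before it in -x.
- slide (a joint): Travel of the dispenser's slide along the dispenser's +x, 0 (home) to 0.080 m (the end; over 0.075 counts as the end). A spring drives it home: about 3.5 N at home, 9.1 N at the end. If let go it flies back in about half a second.
- slide_grip (a point): Middle of the top edge of the slide's grip, a black upright tab 12 mm thick along the feed direction and 30 mm wide across it, standing free from 22 to 84.5 mm above the table; moves with the slide. At home it is 150.5 mm behind the dispenser's origin. Can be pinched across its 30 mm width from above, or pushed from behind.
- board: Dark wooden display board fixed on the table, 130 mm (its x) by 360 mm (its y), 15 mm thick; origin: centre of its underside, so its top is at +15 mm. Empty at the start; the discs may go anywhere on it.
- disc1: Plain wooden disc, 62 mm across, 12 mm thick, 30 g; origin: centre of its underside, z along its axis. It starts lowest in the magazine, so it is fed out first.
- disc2: Plain wooden disc, 62 mm across, 12 mm thick, 30 g; origin: centre of its underside, z along its axis. It starts second from the bottom of the magazine.
- disc3: Plain wooden disc, 62 mm across, 12 mm thick, 30 g; origin: centre of its underside, z along its axis. It starts third from the bottom of the magazine.
- disc4: Plain wooden disc, 62 mm across, 12 mm thick, 30 g; origin: centre of its underside, z along its axis. It starts at the top of the magazine.
- stick1: Brass candlestick, 134 mm tall, 0.32 kg: square foot 42 x 42 x 12 mm, round stem 16 mm thick, drip pan 42 mm across from 112 to 120 mm up, socket 24 mm across above it. Origin: centre of the foot's underside; +z along the stem to the top, x and y square to the foot. Starts lying on a side of its foot and the pan's rim, axis level, 21 mm above the table. None if absent (2 or 3 are present).
- stick2: Brass candlestick, 134 mm tall, 0.32 kg: square foot 42 x 42 x 12 mm, round stem 16 mm thick, drip pan 42 mm across from 112 to 120 mm up, socket 24 mm across above it. Origin: centre of the foot's underside; +z along the stem to the top, x and y square to the foot. Starts lying on a side of its foot and the pan's rim, axis level, 21 mm above the table. None if absent (2 or 3 are present).
- stick3: Brass candlestick, 134 mm tall, 0.32 kg: square foot 42 x 42 x 12 mm, round stem 16 mm thick, drip pan 42 mm across from 112 to 120 mm up, socket 24 mm across above it. Origin: centre of the foot's underside; +z along the stem to the top, x and y square to the foot. Starts lying on a side of its foot and the pan's rim, axis level, 21 mm above the table. None if absent (2 or 3 are present).
- green_bottle: Bystander: green glass bottle, 56 mm across, 130 mm tall, standing; origin at the centre of its underside.
- mug: Bystander: white mug, 76 mm across, 85 mm tall; origin at the centre of its underside.
- small_jar: Bystander: small amber jar with a brass lid, 52 mm across, 60 mm tall; origin at the centre of its underside.
Things that resemble listed ones, but are neither listed nor needed, are in the scene too. What is shaped like the stick3 but blue is not meant.

How it is judged:
By the outcome, as a careful person would: the job done as asked, in the order asked, and still so for the second after the job is handed in, with the robot touching nothing.
Of stick1, stick2, stick3 only 2 to 3 are there at a start; the rules pass over those that are not, and their reading is None.
At some moment in a run one of stick1, stick2, stick3 may be knocked a few centimetres aside while the robot is not near it.
It also fails if it takes over 210 s, if anything falls off the work surface, if the arm or the gripper's body presses on something with over 40 N, if the wrist force passes 120 N, or if a joint passes its speed limit or range.

### The arm

A 6-joint arm with a two-finger parallel gripper is mounted at the origin on the work surface. World frame = base frame: x ahead of the robot, y to its left, z up, the work surface at z = 0. Lengths are in m, angles in rad, forces in N, time in s.
With the tool pointing down it reaches from about 0.25 to 0.8 m from the base axis. Payload 3.9 kg.
Tool frame: the origin (TCP) lies midway between the tips of the shut fingers; the grasp point (between the pads) lies 19 mm behind it; z points along the fingers, y is the line along which they close (so a half turn about z gives the same grasp; the last joint's range is limited). The gripper opens to 85 mm and grips with 20 to 120 N. Pads are 22 mm wide; open, the fingers measure 114 mm over their backs; the gripper's body (76 mm by 85 mm) begins 54 mm behind the grasp point. The pads swing forward as they close: fully open they stand 13 mm farther back than shut.
Start: joints at [-1.155, 0.26, -0.138, 1.173, 0, 1.571], TCP at [0.212, -0.48, 0.207] pointing down, gripper open.
Joint ranges: [-2.78, 2.78], [-0.83, 1.72], [-1.28, 1.37], [-1.9, 2.12], [-1.57, 1.48], [-3.14, 3.14]. Speed limits (rad/s): [2.57, 2.57, 3.14, 3.14, 3.14, 3.14].

### API

Orientations are given as a unit quaternion [w, x, y, z].
In Python, from cell import monitor, eyes, robot gives the robot as it stands.
- The arm moves only by the tool step_arm, never from a script. Its argument "series" is a list of rows, each a list of 7 numbers: the shift along the tool's x, y, z in mm, then the turn, a rotation vector about the tool's x, y, z in rad, then the gripper's target within -1 to 1 (fully open at 1, half-way at 0, shut at -1). A call has 1 to 12 rows; each row is the pose to reach, as a shift and turn from the pose commanded when the call began, along the tool's axes at that moment; what a row does not reach only later rows make up. A row lasts 1/12 s, in which the tool goes at most 41.7 mm and 7.16 degrees, less where a joint would pass 70% of its speed; a pose out of reach is approached as far as the arm can. A call with a gripper value outside its range is refused whole. The fingers move at their own pace and stop on an object; "force" is the grip in N (left out, the last holds). Time passes only in rows, so rows that repeat a pose let the fingers close. It gives the time, the measured TCP pose, the force, the opening and the grip force at its end, in the units of the state.
- monitor.read_state(): the state, without advancing time (a new reading comes with each control period).
- eyes.read_camera(name): name is "scene" or "side" or "wrist"; returns (picture, depth): 384x512x3 uint8, red, green, blue; 384x512 float32, m along the optical axis (not along the pixel's ray), 0 where there is no reading.
- eyes.camera_info(name): a dict with "intrinsics" (3x3 intrinsics, pixels), "D" ([k1, k2, p1, p2, k3] as OpenCV has them; the pictures are not rectified), "extrinsics" (4x4, takes a point from camera to world coordinates). Camera axes: x right, y down, z forward; pixel columns grow to the right and rows downward; lengths in m; the calibration is good to about 2 mm. A picture is of the moment at which its call begins: read the wrist's pose just before it. camera_info takes no time and is no camera call; for the wrist camera it gives the pose at the moment of the call.
- robot.finish_job(): hands the job in; it is judged then, once.
The state is a dict: "t": time; "q": joint angles; "joint_velocities": joint speeds; "effort": joint torques, N m; "position": TCP position; "eef_rot": TCP orientation; "wrist_force": force on the tool from outside, world axes, zero at the start; "moment": the same for the moment, N m; "opening": opening from 0.0 (shut) to 1.0 (fully open); "grip_force": force on a finger pad.
Only numpy, scipy, OpenCV 4.12 (cv2) and the standard library are available. Lean on these libraries where they do the work, as an engineer would, in place of code of your own. Each camera call takes 0.05 s, during which the arm holds its last target. There are 200 camera calls.

## Working session

There is one attempt and no reset: what is moved stays moved. The work goes in short steps, Python scripts to look and compute and a tool call to move; the robot and the scene stay as the last step left them, time stands still between calls to the robot, and variables do not carry over. Pictures are saved under pics/ and viewed, at most 14 in all, crops included, and the job is handed in when it is done.

Besides the shell and the picture viewer there is one more tool, called after "Emit:" in YAML: its name, and indented under it one key for each argument. step_arm: Moves the arm, as the interface text tells. Its arguments: {"type":"object","properties":{"series":{"type":"array","items":{"type":"array","items":{"type":"number"}}},"force":{"type":"number"}},"required":["series"]}

```bash
ls; mkdir -p pics; cat > h.py <<'E'
import numpy as np, cv2
from cell import monitor, eyes, robot
def shot(n,save=None):
    c=eyes.camera_info(n); p,d=eyes.read_camera(n)
    if save: cv2.imwrite('pics/'+save,cv2.cvtColor(p,cv2.COLOR_RGB2BGR))
    np.savez('last_%s.npz'%n,p=p,d=d,K=np.array(c['intrinsics']),D=np.array(c['D']),E=np.array(c['extrinsics']))
    return load(n)
def load(n):
    z=np.load('last_%s.npz'%n); return {k:z[k] for k in z}
def rays(s,uv):
    u=cv2.undistortPoints(np.array(uv,float).reshape(-1,1,2),s['K'],s['D']).reshape(-1,2)
    r=np.c_[u,np.ones(len(u))]
    return r@s['E'][:3,:3].T, s['E'][:3,3]
def onplane(s,uv,z):
    r,o=rays(s,uv); return o+r*((z-o[2])/r[:,2])[:,None]
def bydepth(s,uv):
    r,o=rays(s,uv); q=np.array(uv).round().astype(int).reshape(-1,2)
    return o+r*s['d'][q[:,1],q[:,0]][:,None]
def cloud(s):
    H,W=s['d'].shape; g=np.stack(np.meshgrid(np.arange(W),np.arange(H)),-1).reshape(-1,2)
    return bydepth(s,g).reshape(H,W,3)
def proj(s,P):
    T=np.linalg.inv(s['E']); return cv2.projectPoints(np.array(P,float).reshape(-1,1,3),cv2.Rodrigues(T[:3,:3])[0],T[:3,3],s['K'],s['D'])[0].reshape(-1,2)
E
python3 - <<'E'
from h import *
a=shot('scene','a1.png'); b=shot('side','b1.png')
for s in(a,b): print(s['E'].round(3).tolist())
st=monitor.read_state();print(st)
E
```

```text
pics
[[0.823, 0.433, -0.368, 1.025], [0.568, -0.632, 0.528, -0.638], [-0.004, -0.643, -0.766, 1.015], [0.0, 0.0, 0.0, 1.0]]
[[-0.943, -0.186, 0.275, 0.226], [-0.332, 0.507, -0.795, 1.053], [0.009, -0.841, -0.54, 0.797], [0.0, 0.0, 0.0, 1.0]]
{'t': 0.1, 'q': array([-1.15500936e+00,  2.60614730e-01, -1.39234303e-01,  1.17275572e+00,
        7.18869046e-07,  1.57079391e+00]), 'joint_velocities': array([-0.00166809, -0.00246633,  0.00156108,  0.00060673,  0.00144963,
       -0.00034575]), 'effort': array([ 4.79077116e-04, -4.06506908e+01,  2.54528117e+01,  1.00887616e-02,
        4.11563008e-05,  1.33582180e-06]), 'position': array([ 0.21177954, -0.47964999,  0.20655228]), 'eef_rot': array([-8.84819296e-04,  9.78467219e-01,  2.06400298e-01, -1.86276395e-04]), 'wrist_force': array([-0.23284479, -0.3873819 ,  0.33724733]), 'moment': array([-0.00837496,  0.0347855 , -0.0035073 ]), 'grip_force': 0.0, 'opening': 1.0006882961187857}
```

View pics/a1.png

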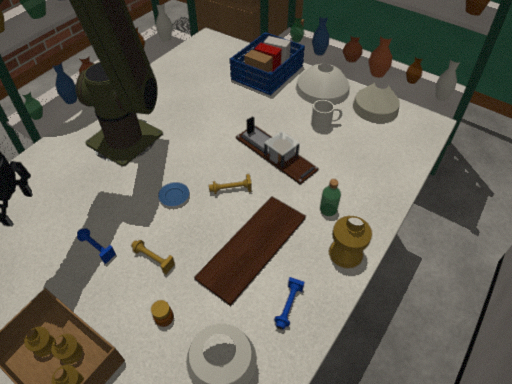

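View pics/b1.png

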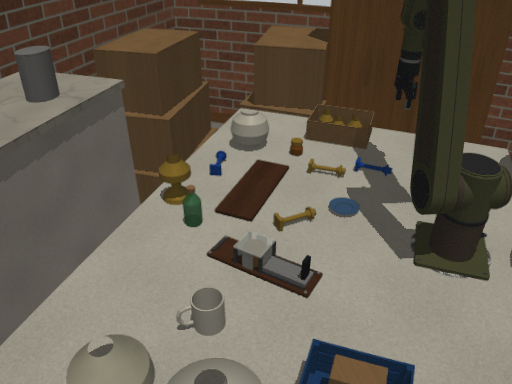

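The scene view shows two brass candlesticks, at (230,185) and (152,256). These could be mistaken for them:
- blue sticks at (95,245) and (289,303)
- brass pots in the crate at (65,345)
- the urn at (350,240)
- the jar at (162,313)

The board is at (252,248) and the dispenser at (277,152), with its grip at (250,125). The side view shows the same two sticks, at (325,168) and (295,216). I choose those two and will check them in a close crop.

```bash
python3 - <<'E'
from h import *
V=[]
for n in('scene','side'):
    s=load(n); C=cloud(s); hsv=cv2.cvtColor(s['p'],cv2.COLOR_RGB2HSV)
    tab=C[...,2]; 
    m=((hsv[...,0]>15)&(hsv[...,0]<32)&(hsv[...,1]>110)&(hsv[...,2]>60)).astype(np.uint8)
    k,l,st,ce=cv2.connectedComponentsWithStats(m)
    for i in range(1,k):
        if st[i,4]<60: continue
        P=C[(l==i)&(s['d']>0)]; 
        if len(P)<20: continue
        me=np.median(P,0); 
        if abs(me[0])>1 or abs(me[1])>1.: continue
        w,v=np.linalg.eigh(np.cov(P[:,:2].T)); t=(P[:,:2]-P[:,:2].mean(0))@v[:,1]
        print(n,'yellow',ce[i].round(),st[i,4],me.round(3),np.percentile(P[:,2],[5,95]).round(3),v[:,1].round(2),np.ptp(t).round(3))
    m=((hsv[...,0]<13)&(hsv[...,1]>110)&(hsv[...,2]<110)).astype(np.uint8)*((C[...,2]<0.05)&(C[...,2]>.003)).astype(np.uint8)
    k,l,st,ce=cv2.connectedComponentsWithStats(m)
    for i in range(1,k):
        if st[i,4]<150: continue
        P=C[(l==i)]; r=cv2.minAreaRect(P[:,:2].astype(np.float32)*1000); print(n,'brown',ce[i].round(),st[i,4],np.median(P,0).round(3),r)
    q=C[(abs(C[...,0]-.4)<.2)&(abs(C[...,1])<.3)&(s['d']>0)]; h=np.histogram(q[:,2],np.arange(-.01,.03,.002)); print(h[0])
# crop
s=load('scene'); cv2.imwrite('pics/c1.png',cv2.cvtColor(cv2.resize(s['p'][105:275,130:330],None,fx=3.5,fy=3.5,interpolation=cv2.INTER_CUBIC),cv2.COLOR_RGB2BGR))
E
```

```text
scene yellow [258.  57.] 146 [0.206 0.564 0.115] [0.11  0.119] [-1.   -0.07] 0.1
scene yellow [231. 185.] 248 [0.474 0.026 0.029] [0.019 0.043] [-0.71 -0.7 ] 0.13
scene yellow [349. 243.] 1447 [ 0.889 -0.006  0.114] [0.009 0.142] [-0.98 -0.19] 0.099
scene yellow [151. 254.] 331 [ 0.44  -0.311  0.03 ] [0.02  0.042] [-1.   -0.03] 0.133
scene yellow [160. 309.] 279 [ 0.587 -0.424  0.06 ] [0.051 0.063] [-0.58  0.81] 0.047
scene yellow [ 56. 355.] 3211 [ 0.444 -0.655  0.008] [0.003 0.081] [-0.87 -0.49] 0.292
scene brown [296. 168.] 393 [0.598 0.215 0.012] ((596.0576782226562, 219.96192932128906), (91.33643341064453, 110.21482849121094), 76.00495147705078)
scene brown [249. 250.] 3964 [ 0.652 -0.137  0.015] ((651.1010131835938, -116.78466796875), (358.1021423339844, 128.3703155517578), 87.17720031738281)
[   0   16  289 1664 4405 4948 2379  589  171  167  310  388  403  225
  105  109  119  107   82]
side yellow [297. 142.] 85 [ 0.579 -0.408  0.057] [0.042 0.061] [0.04 1.  ] 0.052
side yellow [325. 168.] 196 [ 0.443 -0.298  0.026] [0.012 0.041] [-1.   -0.04] 0.131
side yellow [294. 217.] 307 [0.47  0.036 0.028] [0.007 0.044] [-0.71 -0.7 ] 0.133
side yellow [356. 372.] 1237 [0.206 0.57  0.116] [0.114 0.118] [-0.98 -0.2 ] 0.105
side brown [252. 190.] 2020 [ 0.644 -0.075  0.016] ((645.9364013671875, -107.59613037109375), (358.6840515136719, 125.67741394042969), 87.28407287597656)
side brown [257. 267.] 865 [0.537 0.27  0.012] ((492.19183349609375, 248.37008666992188), (94.51083374023438, 304.8896484375), 78.55123138427734)
[   0    3   36  583 3031 4956 2601  530  166  171  317  375  284  255
  182  212  396  192   80]
```

View pics/c1.png

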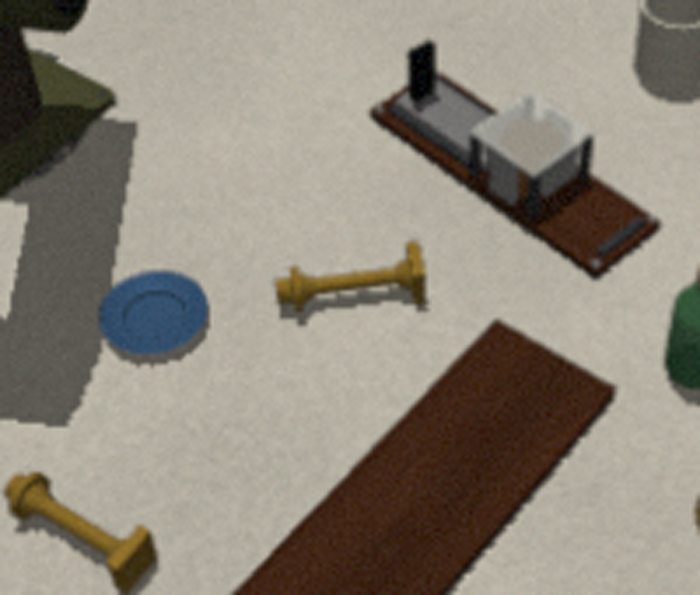

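The crop shows both sticks in brass, at crop (350,275) and (80,535). The foot of the first is at the upper right and of the second at the lower right. The dispenser grip tab is at (421,70). I count two candlesticks, so I need two discs.

```bash
cat >> h.py <<'E'
from scipy.spatial.transform import Rotation as R
def down(yaw): # tool down, tool x at yaw deg
    c,s=np.cos(np.radians(yaw)),np.sin(np.radians(yaw)); return R.from_matrix(np.array([[c,s,0],[s,-c,0],[0,0,-1]]))
def rel(p,Rt,frm=None):
    st=monitor.read_state(); q=st['eef_rot']; R0=R.from_quat([q[1],q[2],q[3],q[0]]); p0=st['position']
    if frm: p0,R0=frm
    d=R0.inv().apply(np.array(p)-p0)*1000; w=(R0.inv()*Rt).as_rotvec()
    print('shift',d.round(1),'rot',w.round(4),'dist',np.linalg.norm(d).round(),'deg',np.degrees(np.linalg.norm(w)).round(1)); 
E
python3 - <<'E'
from h import *
rel([.45,.20,.33],down(-11.45))
c=eyes.camera_info('wrist'); st=monitor.read_state();q=st['eef_rot'];R0=R.from_quat([q[1],q[2],q[3],q[0]]);E=np.array(c['extrinsics'])
print(R0.inv().apply(E[:3,3]-st['position']),(R0.as_matrix().T@E[:3,:3]).round(2).tolist(),c['intrinsics'])
E
```

```text
shift [ 492.4 -525.7 -122.5] rot [-1.800e-03  6.000e-04  6.156e-01] dist 731.0 deg 35.3
[ 0.06600644  0.00052367 -0.16772663] [[-0.0, -0.97, -0.26], [1.0, 0.0, -0.0], [0.0, -0.26, 0.97]] [[296.41019499   0.         255.64550904]
 [  0.         296.41019499 186.99995882]
 [  0.           0.           1.        ]]
```

Emit:
step_arm:
  series:
    - [240,-260,-120,0,0,0.3,1]
    - [240,-260,-120,0,0,0.3,1]
    - [492,-526,-122,-0.002,0.001,0.615,1]
    - [492,-526,-122,-0.002,0.001,0.615,1]
    - [492,-526,-122,-0.002,0.001,0.615,1]
    - [492,-526,-122,-0.002,0.001,0.615,1]
    - [492,-526,-122,-0.002,0.001,0.615,1]
    - [492,-526,-122,-0.002,0.001,0.615,1]
    - [492,-526,-122,-0.002,0.001,0.615,1]
    - [492,-526,-122,-0.002,0.001,0.615,1]
    - [492,-526,-122,-0.002,0.001,0.615,1]
    - [492,-526,-122,-0.002,0.001,0.615,1]

```text
t: 1.1
position: [0.365, -0.0521, 0.2936]
eef_rot: [-0.011, 0.997, -0.08, 0.001]
wrist_force: [0.1, 0.6, 0.6]
opening: 0.999
grip_force: 0.0
```

```bash
python3 - <<'E'
from h import *
print(monitor.read_state()['q'].round(2))
rel([.45,.20,.33],down(-11.45))
E
```

```text
[-0.16 -0.04 -0.26  1.35  0.02  3.14]
shift [  43.7 -263.2  -30.3] rot [-0.0229 -0.0005  0.0395] dist 269.0 deg 2.6
```

Emit:
step_arm:
  series:
    - [44,-263,-30,0,0,-0.12,1]
    - [44,-263,-30,0,0,-0.24,1]
    - [44,-263,-30,0,0,-0.36,1]
    - [44,-263,-30,0,0,-0.48,1]
    - [44,-263,-30,0,0,-0.6,1]
    - [44,-263,-30,0,0,-0.72,1]
    - [44,-263,-30,0,0,-0.84,1]
    - [44,-263,-30,0,0,-0.96,1]
    - [44,-263,-30,0,0,-1.08,1]
    - [44,-263,-30,0,0,-1.2,1]
    - [44,-263,-30,0,0,-1.32,1]
    - [44,-263,-30,0,0,-1.44,1]

```text
t: 2.1
position: [0.4529, 0.1943, 0.3282]
eef_rot: [-0.007, 0.804, 0.595, 0.007]
wrist_force: [0.4, 0.2, 0.1]
opening: 1.001
grip_force: 0.0
```

```bash
python3 - <<'E'
from h import *
print(monitor.read_state()['q'].round(2))
rel([.47,.23,.33],down(168.55))
E
```

```text
[0.39 0.17 0.06 1.45 0.02 2.26]
shift [39.2  6.  -1. ] rot [ 0.0146 -0.0168 -1.6675] dist 40.0 deg 95.6
```

Emit:
step_arm:
  series:
    - [39,6,0,0.01,-0.01,-0.6,1]
    - [39,6,0,0.01,-0.01,-0.6,1]
    - [39,6,0,0.01,-0.01,-0.6,1]
    - [39,6,0,0.01,-0.01,-0.6,1]
    - [39,6,0,0.01,-0.01,-0.6,1]
    - [39,6,0,0.015,-0.017,-1.66,1]
    - [39,6,0,0.015,-0.017,-1.66,1]
    - [39,6,0,0.015,-0.017,-1.66,1]
    - [39,6,0,0.015,-0.017,-1.66,1]
    - [39,6,0,0.015,-0.017,-1.66,1]
    - [39,6,0,0.015,-0.017,-1.66,1]
    - [39,6,0,0.015,-0.017,-1.66,1]

```text
t: 3.1
position: [0.4703, 0.2296, 0.3291]
eef_rot: [-0.001, 0.195, 0.981, 0.0]
wrist_force: [-0.2, 0.3, -0.0]
opening: 1.002
grip_force: 0.0
```

Emit:
step_arm:
  series:
    - [0,0,0,0,0,-0.1,1]
    - [0,0,0,0,0,-0.19,1]
    - [0,0,0,0,0,-0.19,1]
    - [0,0,0,0,0,-0.19,1]

```text
t: 3.43
position: [0.4703, 0.2296, 0.3293]
eef_rot: [-0.001, 0.105, 0.994, 0.0]
wrist_force: [0.3, 0.1, -0.5]
opening: 1.0
grip_force: 0.0
```

```bash
python3 - <<'E'
from h import *
print(monitor.read_state()['q'].round(2))
rel([.47,.23,.33],down(168.55))
shot('wrist','w1.png')
E
```

```text
[0.45 0.24 0.15 1.48 0.   0.66]
shift [ 0.4  0.3 -0.7] rot [ 0.0007 -0.0019 -0.0111] dist 1.0 deg 0.6
```

View pics/w1.png

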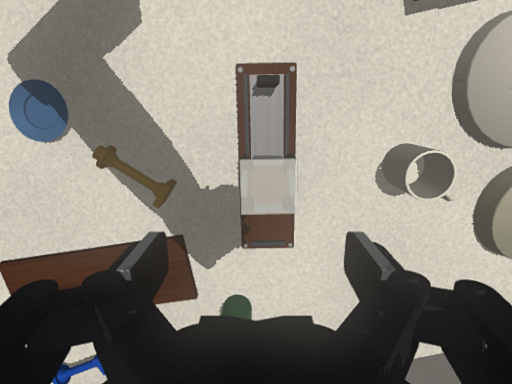

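The wrist view shows the dispenser: grip tab at (267,82), magazine at (268,186), pocket at (267,228), base corners near (237,64), (296,64), (242,248) and (294,248). Next I measure its axis.

```bash
python3 - <<'E'
from h import *
s=load('wrist'); hsv=cv2.cvtColor(s['p'],cv2.COLOR_RGB2HSV)
m=((hsv[...,0]<14)|(hsv[...,0]>172))&(hsv[...,1]>90)&(hsv[...,2]<130)
m[:,:225]=0;m[:,310:]=0;m[:55]=0;m[252:]=0
L=[];Rr=[]
for v in list(range(70,150,2))+list(range(216,244,2)):
    x=np.where(m[v])[0]
    L.append((x.min()-.5,v));Rr.append((x.max()+.5,v))
A=onplane(s,L,.012);B=onplane(s,Rr,.012)
def line(P):
    vx,vy,x,y=cv2.fitLine(P[:,:2].astype(np.float32)*1000,cv2.DIST_HUBER,0,.01,.01).ravel(); 
    if vx<0: vx,vy=-vx,-vy
    return np.array([vx,vy]),np.array([x,y])
da,pa=line(A);db,pb=line(B);d=(da+db);d/=np.linalg.norm(d);n=np.array([-d[1],d[0]])
print('angles',[np.degrees(np.arctan2(*x[::-1])) for x in(da,db,d)],'width',n@(pb-pa),'mid',n@(pa+pb)/2)
x=np.arange(258,278)
top=[];bot=[]
for u in x:
    y=np.where(m[:,u])[0]; top.append((u,y.min()-.5));bot.append((u,y.max()+.5))
t=np.median(onplane(s,top,.012)[:,:2]*1000@d);b=np.median(onplane(s,bot,.012)[:,:2]*1000@d)
print('ends',t,b,b-t)
mid=n@(pa+pb)/2
o=d*((t+182+b-130)/2)+n*mid; print('origin',o,'pocket',o+77.5*d,'grip',o-150.5*d, 'd',d)
C=cloud(s)
k=(s['p'].max(2)<70);k[:60]=0;k[105:]=0;k[:,250:]&=1;k[:,:250]=0;k[:,285:]=0
P=C[k]; top=P[P[:,2]>.075]; print(len(top),top.mean(0),np.ptp(top@np.r_[d,0]),np.ptp(top@np.r_[n,0]), 'rel o',(top.mean(0)[:2]*1000-o)@d,(top.mean(0)[:2]*1000-o)@n, np.percentile(P[:,2],[50,95]))
M=C[165:208,250:288].reshape(-1,3);print('mag z',np.median(M[:,2])); print('base z',np.median(C[225:238,255:280,2]))
# tab by scene+side: tab top two-view
for nme in('scene','side'):
    q=load(nme); print(nme,proj(q,[np.r_[(o-150.5*d)/1000,.0845],np.r_[(o+77.5*d)/1000,.012]]))
E
```

```text
angles [np.float32(-10.031251), np.float32(-11.174176), np.float32(-10.602714)] width 88.869484 mid 330.73846
ends 288.830788707578 581.596535685385 292.765746977807
origin [514.19440173 240.22928557] pocket [590.37122058 225.96944651] grip [366.26393603 267.92097411] d [ 0.98292667 -0.18399793]Traceback (most recent call last):
  File "<stdin>", line 25, in <module>
numpy._core._exceptions._UFuncOutputCastingError: Cannot cast ufunc 'bitwise_and' output from dtype('int64') to dtype('bool') with casting rule 'same_kind'
```

```bash
python3 - <<'E'
from h import *
s=load('wrist');C=cloud(s)
P=C[40:270,200:340].reshape(-1,3);ok=P[:,2]
print('table z',np.median(C[80:140,310:340,2]),np.median(C[20:50,250:300,2]),np.median(C[255:270,255:280,2]))
print('base',np.median(C[222:238,252:282,2]),'mag',np.median(C[170:204,252:284,2]))
sel=P[(P[:,2]>.007)]
r=cv2.minAreaRect(sel[:,:2].astype(np.float32)*1000);print('rect',r)
print('corner rays z=.012',(onplane(s,[(236.5,63.5),(296.5,63.5),(242,248),(294.5,248)],.012)*1000).round(1).tolist())
print('corner depth',(bydepth(s,[(240,68),(293,68),(245,245),(291,245)])*1000).round(1).tolist())
t=P[(P[:,2]>.078)];t=t[t[:,0]<.42];print('tab',len(t),t.mean(0),cv2.minAreaRect(t[:,:2].astype(np.float32)*1000))
E
```

```text
table z 0.0012126332481139368 0.0012646749001019864 0.000625405033336357
base 0.012701337259925255 mag 0.07298175689985043
rect ((495.00286865234375, 242.72421264648438), (94.42185974121094, 311.705078125), 78.89340209960938)
corner rays z=.012 [[335.4, 228.5, 12.0], [354.5, 318.6, 12.0], [638.9, 168.4, 12.0], [658.8, 260.6, 12.0]]
corner depth [[343.4, 232.4, 15.9], [360.1, 311.7, 15.0], [632.7, 175.4, 15.3], [649.5, 255.4, 16.2]]
tab 334 [0.38465501 0.25883658 0.21974389] ((389.1513366699219, 262.687255859375), (29.345104217529297, 43.75675964355469), 74.8244857788086)
```

```bash
python3 - <<'E'
from h import *
s=load('wrist');C=cloud(s)
P=C[70:100,252:285].reshape(-1,3); t=P[(P[:,2]>.07)&(P[:,2]<.1)]
print('tab',len(t),np.median(t,0),cv2.minAreaRect(t[:,:2].astype(np.float32)*1000))
rel([.373,.2675,.13],down(168.9)); rel([.373,.2675,.048],down(168.9))
E
```

```text
tab 232 [0.3744384  0.26621222 0.08526262] ((374.2064514160156, 266.8353576660156), (29.13747215270996, 11.710381507873535), 78.37774658203125)
shift [102.8  16.5 199.5] rot [ 0.0008 -0.0017 -0.0171] dist 225.0 deg 1.0
shift [102.7  16.4 281.5] rot [ 0.0008 -0.0017 -0.0171] dist 300.0 deg 1.0
```

Emit:
step_arm:
  series:
    - [102,17,100,0,0,-0.017,1]
    - [102,17,200,0,0,-0.017,1]
    - [102,17,200,0,0,-0.017,1]
    - [102,17,200,0,0,-0.017,1]
    - [102,17,200,0,0,-0.017,1]
    - [102,17,200,0,0,-0.017,1]
    - [102,17,200,0,0,-0.017,1]
    - [102,17,281,0,0,-0.017,1]
    - [102,17,281,0,0,-0.017,1]
    - [102,17,281,0,0,-0.017,1]
    - [102,17,281,0,0,-0.017,1]
    - [102,17,281,0,0,-0.017,1]

```text
t: 4.48
position: [0.376, 0.2689, 0.0509]
eef_rot: [0.001, 0.096, 0.995, 0.002]
wrist_force: [0.8, -0.1, 0.5]
opening: 1.001
grip_force: 0.0
```

Emit:
step_arm:
  series:
    - [0,0,0,0,0,0,-0.6]
    - [0,0,0,0,0,0,-0.6]
    - [0,0,0,0,0,0,-0.6]
    - [0,0,0,0,0,0,-0.6]
    - [0,0,0,0,0,0,-0.6]
    - [0,0,0,0,0,0,-0.6]
    - [0,0,0,0,0,0,-0.6]
    - [0,0,0,0,0,0,-0.6]
  force: 60

```text
t: 5.15
position: [0.3744, 0.2668, 0.0499]
eef_rot: [0.0, 0.096, 0.995, -0.0]
wrist_force: [-0.6, -4.2, 9.1]
opening: 0.327
grip_force: 58.6
```

Emit:
step_arm:
  series:
    - [-15,0,0,0,0,0,-0.6]
    - [-30,0,0,0,0,0,-0.6]
    - [-45,0,0,0,0,0,-0.6]
    - [-60,0,0,0,0,0,-0.6]
    - [-70,0,0,0,0,0,-0.6]
    - [-75,0,0,0,0,0,-0.6]
    - [-78,0,0,0,0,0,-0.6]
    - [-79,0,0,0,0,0,-0.6]
    - [-80,0,0,0,0,0,-0.6]
    - [-80,0,0,0,0,0,-0.6]
    - [-80,0,0,0,0,0,-0.6]

```text
t: 6.07
position: [0.4491, 0.2522, 0.0499]
eef_rot: [-0.003, 0.095, 0.995, 0.001]
wrist_force: [-10.5, -0.8, 15.8]
opening: 0.33
grip_force: 59.3
```

Emit:
step_arm:
  series:
    - [-2,0,0,0,0,0,-0.6]
    - [-4,0,0,0,0,0,-0.6]
    - [-5,0,0,0,0,0,-0.6]
    - [-5,0,0,0,0,0,-0.6]

```text
t: 6.4
position: [0.4527, 0.2515, 0.0499]
eef_rot: [-0.004, 0.095, 0.995, 0.001]
wrist_force: [-10.3, 0.1, 16.5]
opening: 0.325
grip_force: 59.6
```

```bash
python3 - <<'E'
from h import *
s=shot('side'); st=monitor.read_state(); print(st['position'],st['wrist_force'])
cv2.imwrite('pics/s2.png',cv2.cvtColor(cv2.resize(s['p'][200:320,180:360],None,fx=4,fy=4,interpolation=cv2.INTER_CUBIC),cv2.COLOR_RGB2BGR))
E
```

```text
[0.45275325 0.25149255 0.04988199] [-11.78638453   0.26107231  18.32236792]
```

View pics/s2.png

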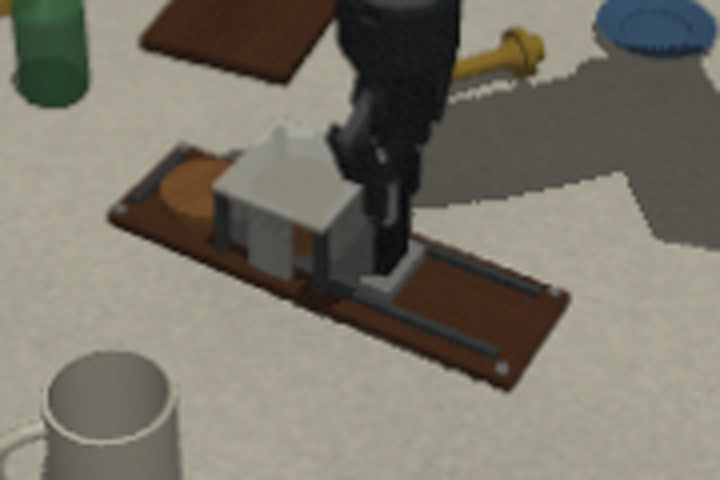

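The side crop shows the slide nearly fully forward and the disc out in the pocket at crop (205,190). I nudge until the stop shows in the force, then let go.

Emit:
step_arm:
  series:
    - [-2,0,0,0,0,0,-0.6]
    - [-4,0,0,0,0,0,-0.6]
    - [-4,0,0,0,0,0,-0.6]

```text
t: 6.7
position: [0.4527, 0.2515, 0.0498]
eef_rot: [-0.008, 0.095, 0.995, 0.002]
wrist_force: [-21.1, 2.1, 24.0]
opening: 0.325
grip_force: 60.2
```

Emit:
step_arm:
  series:
    - [0,0,0,0,0,0,1]
    - [0,0,0,0,0,0,1]
    - [0,0,0,0,0,0,1]
    - [0,0,0,0,0,0,1]
    - [0,0,0,0,0,0,1]
    - [0,0,0,0,0,0,1]
    - [0,0,0,0,0,0,1]
    - [0,0,0,0,0,0,1]
    - [0,0,0,0,0,0,1]
    - [0,0,-100,0,0,0,1]
    - [0,0,-150,0,0,0,1]
    - [0,0,-150,0,0,0,1]

```text
t: 7.7
position: [0.4605, 0.2502, 0.1744]
eef_rot: [-0.002, 0.096, 0.995, -0.0]
wrist_force: [1.0, 1.0, 0.0]
opening: 0.999
grip_force: 0.0
```

```bash
python3 - <<'E'
from h import *
rel([.56,.23,.26],down(168.9))
E
```

```text
shift [-101.2   -0.9  -85.9] rot [-0.0004 -0.0031  0.002 ] dist 133.0 deg 0.2
```

The force rose to 21 N with no further travel, so the end was reached. Next I check the pocket from near.

Emit:
step_arm:
  series:
    - [-101,0,-86,0,0,0.002,1]
    - [-101,0,-86,0,0,0.002,1]
    - [-101,0,-86,0,0,0.002,1]
    - [-101,0,-86,0,0,0.002,1]
    - [-101,0,-86,0,0,0.002,1]
    - [-101,0,-86,0,0,0.002,1]
    - [-101,0,-86,0,0,0.002,1]

```text
t: 8.28
position: [0.5591, 0.2311, 0.2581]
eef_rot: [-0.002, 0.096, 0.995, -0.0]
wrist_force: [0.6, -0.8, -0.5]
opening: 1.005
grip_force: 0.0
```

```bash
python3 - <<'E'
from h import *
s=shot('wrist','w2.png');C=cloud(s)
d=np.array([.9813,-.1925]);n=np.array([.1925,.9813]);o=np.array([520.7,238.5])
hsv=cv2.cvtColor(s['p'],cv2.COLOR_RGB2HSV)
u,v=proj(s,np.r_[(o+77.5*d)/1000,.024])[0];print(u,v,hsv[int(v)-10:int(v)+10,int(u)-10:int(u)+10].reshape(-1,3).mean(0))
P=C[...,:2]*1000-o; X=P@d;Y=P@n
k=(abs(X-77.5)<45)&(abs(Y)<60)&(C[...,2]>.019)&(C[...,2]<.03)
Q=C[k];(c,r)=cv2.minEnclosingCircle(Q[:,:2].astype(np.float32)*1000);print(len(Q),c,r,np.median(Q[:,2]),'rel',(np.array(c)-o)@d,(np.array(c)-o)@n)
g=(X<-60)&(X>-170)&(abs(Y)<18)&(C[...,2]>.07)&(C[...,2]<.1);print('tab x',np.median(X[g]),g.sum(), 'mag pix z', np.median(C[(abs(X)<30)&(abs(Y)<30),2]))
rel([.5967,.2236,.12],down(168.9));rel([.5967,.2236,.008],down(168.9))
E
```

```text
255.76376445972875 184.85808410661522 [ 13.555  136.29   137.7425]
1450 (609.3541870117188, 219.2638397216797) 41.4828987121582 0.024914357425949024 rel 90.69931456817622 -1.810513081359872
tab x nan 0 mag pix z 0.3725377289777546
shift [-3.920e+01 -1.000e-01  1.379e+02] rot [-0.0006 -0.0043  0.0007] dist 143.0 deg 0.3
shift [-39.7  -0.  249.9] rot [-0.0006 -0.0043  0.0007] dist 253.0 deg 0.3
  return _methods._mean(a, axis=axis, dtype=dtype,
  ret = ret.dtype.type(ret / rcount)
```

View pics/w2.png

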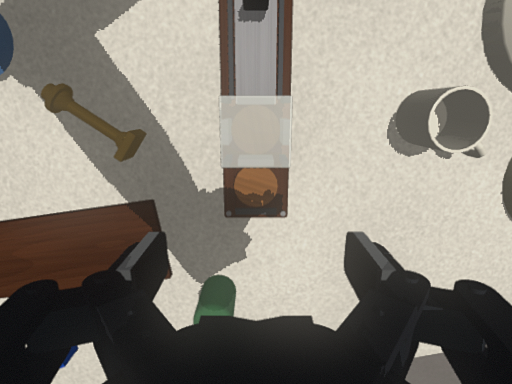

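The wrist view shows the fed disc whole in the pocket at (256,186), the tab home at the top edge (255,5), and the bottle at (215,300). I check the bottle's clearance before descending.

```bash
python3 - <<'E'
from h import *
for n in('scene','side'):
    s=load(n);C=cloud(s);hsv=cv2.cvtColor(s['p'],cv2.COLOR_RGB2HSV)
    m=(hsv[...,0]>55)&(hsv[...,0]<90)&(hsv[...,1]>90)&(C[...,0]<1)&(C[...,0]>.4)&(abs(C[...,1])<.35)&(C[...,2]>.02)&(C[...,2]<.14)
    print(n,m.sum(),np.median(C[m],0),np.percentile(C[m],[3,97],axis=0).round(3).tolist())
E
```

```text
scene 293 [0.76998739 0.11087497 0.07909696] [[0.746, 0.102, 0.024], [0.788, 0.131, 0.105]]
side 280 [0.75095618 0.14920944 0.08040115] [[0.737, 0.128, 0.022], [0.775, 0.159, 0.104]]
```

Emit:
step_arm:
  series:
    - [-39,0,138,0,0,0,1]
    - [-39,0,138,0,0,0,1]
    - [-39,0,138,0,0,0,1]
    - [-39,0,138,0,0,0,1]
    - [-39,0,138,0,0,0,1]

```text
t: 8.75
position: [0.5938, 0.2224, 0.1147]
eef_rot: [-0.006, 0.097, 0.995, -0.002]
wrist_force: [-0.1, -1.0, -0.8]
opening: 0.999
grip_force: 0.0
```

Emit:
step_arm:
  series:
    - [-1,0,30,0,0,0,1]
    - [-1,0,60,0,0,0,1]
    - [-1,0,90,0,0,0,1]
    - [-1,0,100,0,0,0,1]
    - [-1,0,108,0,0,0,1]
    - [-1,0,110,0,0,0,1]
    - [-1,0,110,0,0,0,1]
    - [-1,0,110,0,0,0,1]

```text
t: 9.42
position: [0.6011, 0.2247, 0.0135]
eef_rot: [0.001, 0.097, 0.995, 0.001]
wrist_force: [0.4, -0.1, -0.9]
opening: 1.001
grip_force: 0.0
```

Emit:
step_arm:
  series:
    - [3,1,5,0,0,0,1]
    - [3,1,5,0,0,0,1]
    - [3,1,5,0,0,0,0.2]
    - [3,1,5,0,0,0,0.2]
    - [3,1,5,0,0,0,0.2]
    - [3,1,5,0,0,0,0.2]
    - [3,1,5,0,0,0,0.2]
    - [3,1,5,0,0,0,0.2]
  force: 30

```text
t: 10.08
position: [0.5971, 0.2256, 0.0065]
eef_rot: [-0.001, 0.097, 0.995, 0.001]
wrist_force: [0.6, 0.8, -1.1]
opening: 0.602
grip_force: 0.0
```

Emit:
step_arm:
  series:
    - [0,0,0,0,0,0,0]
    - [0,0,0,0,0,0,0]
    - [0,0,0,0,0,0,0]
    - [0,0,0,0,0,0,0]

```text
t: 10.42
position: [0.597, 0.2256, 0.0065]
eef_rot: [-0.001, 0.097, 0.995, 0.001]
wrist_force: [0.4, 0.2, -1.2]
opening: 0.501
grip_force: 0.0
```

```bash
python3 - <<'E'
from h import *
shot('wrist','w3.png')
E
```

```text
(no output)
```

View pics/w3.png

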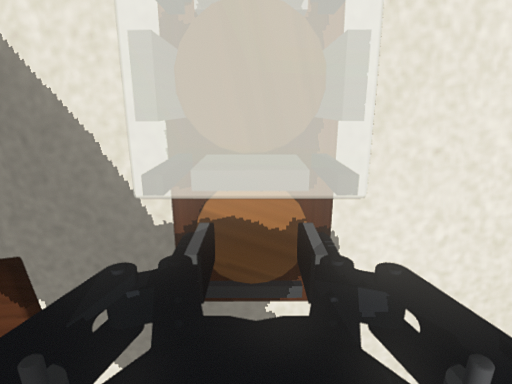

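```bash
python3 - <<'E'
from h import *
s=load('wrist');C=cloud(s);st=monitor.read_state()
d=np.array([.9813,-.1925]);n=np.array([.1925,.9813]);o=np.array([520.7,238.5])
for uv in [(208,228),(209,245),(200,255),(190,266),(307,228),(308,245),(315,255),(325,266),(252,260),(252,240),(252,205),(202,210),(300,210),(182,225),(252,290)]:
    p=bydepth(s,[uv])[0]*1000; q=p[:2]-o; print(uv,p.round(1),'disp',(q@d).round(1),(q@n).round(1),s['p'][uv[1],uv[0]])
E
```

```text
(208, 228) [581.7 205.5  45.8] disp 66.2 -20.6 [44 39 37]
(209, 245) [588.3 205.1  50.2] disp 72.7 -19.8 [37 32 30]
(200, 255) [582.2 206.3  71.4] disp 66.5 -19.8 [34 31 27]
(190, 266) [581.1 204.7  81. ] disp 65.8 -21.6 [30 30 28]
(307, 228) [590.8 250.9  45.4] disp 66.4 25.7 [97 96 94]
(308, 245) [590.4 248.4  63.1] disp 66.5 23.1 [45 40 39]
(315, 255) [590.8 249.6  71.3] disp 66.7 24.4 [57 56 54]
(325, 266) [590.7 251.5  80.3] disp 66.2 26.2 [42 40 37]
(252, 260) [613.2 220.   24.9] disp 94.3 -0.4 [82 57 33]
(252, 240) [601.4 222.3  24.5] disp 82.3 -0.4 [84 59 38]
(252, 205) [581.2 226.4  25.5] disp 61.7 -0.3 [160 112  72]
(202, 210) [579.4 199.2  23.5] disp 65.2 -27.2 [137  97  65]
(300, 210) [589.4 251.   24. ] disp 65.0 25.5 [159 112  71]
(182, 225) [589.6 182.7  12.6] disp 78.3 -41.5 [97 67 50]
(252, 290) [636.3 215.3  18.7] disp 117.9 -0.5 [46 45 44]
```

```bash
python3 - <<'E'
from h import *
s=load('wrist');C=cloud(s)
for v in range(216,262,4):
    print(v,[(u,int(C[v,u,2]*1000),int(s['p'][v,u].mean())) for u in list(range(188,222,3))])
E
```

```text
216 [(188, 13, 70), (191, 14, 72), (194, 12, 69), (197, 13, 61), (200, 25, 104), (203, 23, 104), (206, 24, 103), (209, 24, 103), (212, 25, 102), (215, 24, 101), (218, 24, 104), (221, 25, 105)]
220 [(188, 12, 68), (191, 13, 63), (194, 12, 60), (197, 23, 75), (200, 25, 66), (203, 24, 65), (206, 25, 66), (209, 25, 65), (212, 24, 70), (215, 23, 63), (218, 24, 61), (221, 25, 63)]
224 [(188, 13, 61), (191, 13, 59), (194, 14, 50), (197, 24, 61), (200, 40, 95), (203, 41, 96), (206, 39, 95), (209, 41, 56), (212, 38, 40), (215, 25, 65), (218, 24, 63), (221, 26, 64)]
228 [(188, 12, 48), (191, 12, 49), (194, 13, 47), (197, 45, 90), (200, 46, 93), (203, 45, 93), (206, 44, 82), (209, 45, 39), (212, 39, 39), (215, 24, 62), (218, 25, 64), (221, 25, 63)]
232 [(188, 41, 46), (191, 40, 42), (194, 50, 58), (197, 49, 78), (200, 50, 78), (203, 49, 79), (206, 49, 41), (209, 46, 37), (212, 38, 35), (215, 25, 58), (218, 25, 59), (221, 24, 61)]
236 [(188, 45, 41), (191, 45, 39), (194, 53, 79), (197, 54, 78), (200, 54, 78), (203, 54, 74), (206, 54, 36), (209, 47, 35), (212, 39, 36), (215, 24, 57), (218, 24, 60
[... 427 characters left out ...]
, 66, 76), (197, 64, 77), (200, 65, 31), (203, 65, 30), (206, 57, 31), (209, 49, 28), (212, 40, 29), (215, 24, 56), (218, 25, 58), (221, 25, 61)]
252 [(188, 69, 74), (191, 68, 75), (194, 68, 73), (197, 69, 59), (200, 69, 29), (203, 64, 31), (206, 57, 28), (209, 49, 28), (212, 42, 28), (215, 25, 54), (218, 26, 59), (221, 24, 58)]
256 [(188, 74, 54), (191, 70, 90), (194, 70, 89), (197, 70, 44), (200, 70, 29), (203, 63, 27), (206, 57, 29), (209, 51, 25), (212, 43, 27), (215, 24, 54), (218, 25, 58), (221, 24, 59)]
260 [(188, 76, 32), (191, 76, 37), (194, 69, 90), (197, 70, 50), (200, 70, 31), (203, 65, 25), (206, 59, 29), (209, 52, 26), (212, 43, 25), (215, 24, 54), (218, 25, 59), (221, 24, 58)]
```

Depth shows the finger tips about 30 mm above the reported TCP, which is why the fingers closed above the disc. I open and descend in small steps, watching the force.

Emit:
step_arm:
  series:
    - [0,1,0,0,0,0,1]
    - [0,1,0,0,0,0,1]
    - [0,1,0,0,0,0,1]
    - [0,1,0,0,0,0,1]
    - [0,1,0,0,0,0,1]
    - [0,1,3,0,0,0,1]
    - [0,1,6,0,0,0,1]
    - [0,1,6,0,0,0,1]
    - [0,1,6,0,0,0,1]

```text
t: 11.22
position: [0.5968, 0.2264, 0.0]
eef_rot: [-0.001, 0.097, 0.995, 0.0]
wrist_force: [0.1, 0.3, 0.3]
opening: 1.004
grip_force: 0.0
```

```bash
python3 - <<'E'
from h import *
s=shot('wrist');C=cloud(s);st=monitor.read_state();print(st['position'],st['wrist_force'])
for v in (215,225,235,245,255):
    r=C[v];m=(r[:,2]>.028)&(r[:,2]<.06)&(s['p'][v].mean(-1)<110)
    u=np.where(m)[0]; u=u[u<256]; 
    print(v,[(int(x),int(C[v,x,2]*1000),(C[v,x,:2]*1000).astype(int).tolist()) for x in u[-6:]])
s=shot('side')
cv2.imwrite('pics/s3.png',cv2.cvtColor(cv2.resize(s['p'][180:300,180:330],None,fx=5,fy=5,interpolation=cv2.INTER_CUBIC),cv2.COLOR_RGB2BGR))
E
```

```text
[5.96981518e-01 2.26508713e-01 2.62809399e-04] [ 0.00773901 -0.05133313 -0.4630594 ]
215 []
225 []
235 [(161, 44, [578, 186]), (162, 44, [579, 186]), (163, 43, [579, 186]), (164, 42, [579, 186]), (165, 39, [580, 185]), (166, 38, [581, 185])]
245 [(162, 44, [583, 185]), (163, 44, [583, 185]), (164, 42, [584, 185]), (165, 41, [585, 185]), (166, 39, [585, 184]), (167, 37, [586, 184])]
255 [(162, 46, [587, 184]), (163, 44, [588, 183]), (164, 44, [588, 184]), (165, 42, [589, 184]), (166, 40, [590, 183]), (167, 39, [591, 183])]
```

View pics/s3.png

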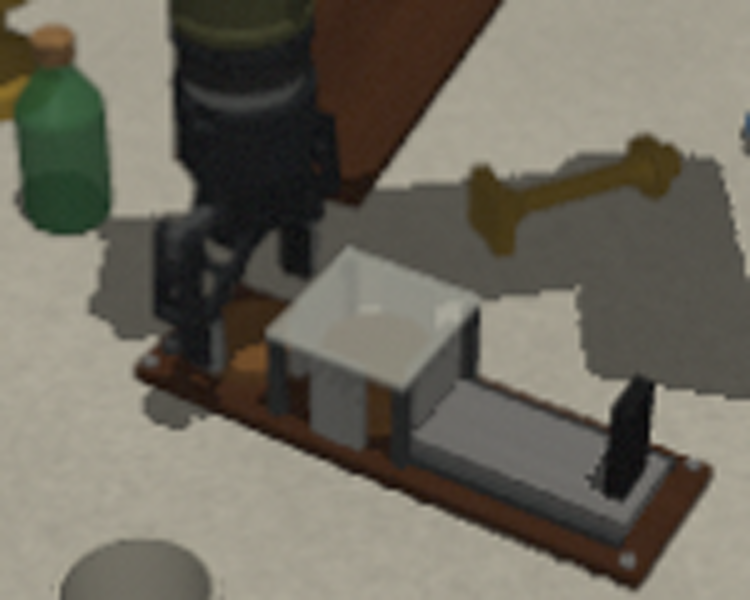

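```bash
python3 - <<'E'
from h import *
d=np.array([.9813,-.1925]);n=np.array([.1925,.9813]);p0=np.array([597,226.5])
s=load('side')
for z in (12,20,30,37,45):
  print(z,((proj(s,[np.r_[(p0+x*d+y*n)/1000,z/1000] for x,y in((-11,42),(11,42),(-11,55),(11,55))])-[180,180])*5).round().tolist())
C=cloud(s)
P=C[215:262,205:228];k=s['p'][215:262,205:228].max(-1)<45
q=P[k];q=q[(q[:,2]>0)];print('side finger low z',np.percentile(q[:,2],[1,3,5,10,20]))
E
```

```text
12 [[225.0, 401.0], [192.0, 387.0], [211.0, 415.0], [178.0, 400.0]]
20 [[224.0, 390.0], [191.0, 376.0], [211.0, 404.0], [177.0, 389.0]]
30 [[224.0, 376.0], [190.0, 362.0], [210.0, 390.0], [176.0, 375.0]]
37 [[223.0, 366.0], [190.0, 352.0], [209.0, 380.0], [176.0, 366.0]]
45 [[223.0, 355.0], [189.0, 341.0], [209.0, 369.0], [175.0, 354.0]]
side finger low z [0.00488396 0.00630495 0.0085362  0.01169504 0.02016135]
```

Both views agree: when open, the tips sit about 37 mm behind the reported TCP. I descend 19 mm more with the force watched, then close.

Emit:
step_arm:
  series:
    - [0,0,5,0,0,0,1]
    - [0,0,10,0,0,0,1]
    - [0,0,15,0,0,0,1]
    - [0,0,19,0,0,0,1]
    - [0,0,19,0,0,0,1]
    - [0,0,19,0,0,0,1]

```text
t: 11.82
position: [0.5967, 0.2264, -0.0191]
eef_rot: [-0.001, 0.097, 0.995, 0.0]
wrist_force: [0.5, 0.1, -0.2]
opening: 1.002
grip_force: 0.0
```

Emit:
step_arm:
  series:
    - [0,0,0,0,0,0,0.2]
    - [0,0,0,0,0,0,0.2]
    - [0,0,0,0,0,0,0.2]
    - [0,0,0,0,0,0,0.2]
    - [0,0,0,0,0,0,0.2]
    - [0,0,0,0,0,0,0.2]
    - [0,0,0,0,0,0,0.2]
  force: 30

```text
t: 12.4
position: [0.5983, 0.2269, -0.017]
eef_rot: [0.001, 0.097, 0.995, 0.001]
wrist_force: [-0.5, -0.3, 5.8]
opening: 0.711
grip_force: 35.7
```

Emit:
step_arm:
  series:
    - [0,0,-10,0,0,0,0.2]
    - [0,0,-30,0,0,0,0.2]
    - [0,0,-60,0,0,0,0.2]
    - [0,0,-95,0,0,0,0.2]
    - [0,0,-130,0,0,0,0.2]
    - [0,0,-150,0,0,0,0.2]
    - [0,0,-150,0,0,0,0.2]

```text
t: 12.98
position: [0.6009, 0.2278, 0.1383]
eef_rot: [0.004, 0.097, 0.995, 0.003]
wrist_force: [-0.7, 0.1, 0.1]
opening: 0.709
grip_force: 32.7
```

```bash
python3 - <<'E'
from h import *
rel([.652,-.04,.13],down(171.1))
s=shot('scene');C=cloud(s);hsv=cv2.cvtColor(s['p'],cv2.COLOR_RGB2HSV)
for n in ('scene','side'):
    s=shot(n);C=cloud(s)
    hsv=cv2.cvtColor(s['p'],cv2.COLOR_RGB2HSV)
    m=((hsv[...,0]<13)&(hsv[...,1]>110)&(hsv[...,2]<110)&(C[...,2]<.03)&(C[...,2]>.006)&(C[...,0]>.55)&(C[...,1]<.09)).astype(np.uint8)
    k,l,st,ce=cv2.connectedComponentsWithStats(m);i=1+st[1:,4].argmax()
    cs=cv2.findContours((l==i).astype(np.uint8),0,cv2.CHAIN_APPROX_NONE)[0];c=max(cs,key=len)
    P=onplane(s,c.reshape(-1,2),.015)[:,:2].astype(np.float32)*1000
    print(n,cv2.minAreaRect(P),np.median(C[l==i][:,2]))
E
```

```text
shift [-101.6 -253.     7.3] rot [ 0.0068  0.008  -0.0384] dist 273.0 deg 2.3
scene ((651.5095825195312, -117.33967590332031), (358.0636901855469, 128.4410858154297), 87.2201156616211) 0.01509640473993934
side ((644.7427978515625, -104.52899169921875), (365.7464904785156, 128.48342895507812), 87.21376037597656) 0.016353105940803747
```

Emit:
step_arm:
  series:
    - [-25,-63,0,0,0,-0.01,0.2]
    - [-50,-126,0,0,0,-0.02,0.2]
    - [-76,-190,7,0.007,0.008,-0.03,0.2]
    - [-102,-253,7,0.007,0.008,-0.038,0.2]
    - [-102,-253,7,0.007,0.008,-0.038,0.2]
    - [-102,-253,7,0.007,0.008,-0.038,0.2]
    - [-102,-253,7,0.007,0.008,-0.038,0.2]
    - [-102,-253,7,0.007,0.008,-0.038,0.2]
    - [-102,-253,47,0.007,0.008,-0.038,0.2]
    - [-102,-253,87,0.007,0.008,-0.038,0.2]
    - [-102,-253,112,0.007,0.008,-0.038,0.2]
    - [-102,-253,122,0.007,0.008,-0.038,0.2]

```text
t: 14.13
position: [0.6429, -0.0403, 0.0028]
eef_rot: [-0.011, 0.078, 0.997, -0.002]
wrist_force: [-0.8, 0.6, -1.3]
opening: 0.713
grip_force: 32.8
```

Emit:
step_arm:
  series:
    - [0,0,10,0,0,0,0.2]
    - [0,0,14,0,0,0,0.2]
    - [0,0,17,0,0,0,0.2]
    - [0,0,18,0,0,0,0.2]
    - [0,0,18,0,0,0,0.2]

```text
t: 14.55
position: [0.6496, -0.0413, -0.0076]
eef_rot: [-0.004, 0.078, 0.997, -0.002]
wrist_force: [0.2, -0.3, 0.2]
opening: 0.71
grip_force: 32.8
```

Emit:
step_arm:
  series:
    - [0,0,0,0,0,0,0.2]
    - [0,0,2,0,0,0,0.2]
    - [0,0,4,0,0,0,0.2]
    - [0,0,5,0,0,0,0.2]
    - [0,0,5,0,0,0,0.2]
    - [0,0,5,0,0,0,0.2]

```text
t: 15.05
position: [0.6484, -0.0415, -0.0138]
eef_rot: [-0.005, 0.078, 0.997, -0.002]
wrist_force: [0.1, 0.3, 0.5]
opening: 0.71
grip_force: 33.0
```

Emit:
step_arm:
  series:
    - [0,0,1,0,0,0,0.2]
    - [0,0,2,0,0,0,0.2]
    - [0,0,2,0,0,0,0.2]

```text
t: 15.3
position: [0.6485, -0.0414, -0.014]
eef_rot: [-0.004, 0.078, 0.997, -0.002]
wrist_force: [-3.2, 0.0, 10.4]
opening: 0.712
grip_force: 38.1
```

Emit:
step_arm:
  series:
    - [0,0,0,0,0,0,1]
    - [0,0,0,0,0,0,1]
    - [0,0,0,0,0,0,1]
    - [0,0,0,0,0,0,1]
    - [0,0,0,0,0,0,1]
    - [0,0,-30,0,0,0,1]
    - [0,0,-70,0,0,0,1]
    - [0,0,-110,0,0,0,1]
    - [0,0,-150,0,0,0,1]
    - [0,0,-180,0,0,0,1]
    - [0,0,-180,0,0,0,1]
    - [0,0,-180,0,0,0,1]

```text
t: 16.3
position: [0.652, -0.0408, 0.1666]
eef_rot: [-0.002, 0.078, 0.997, -0.002]
wrist_force: [-0.3, 0.6, -0.5]
opening: 1.0
grip_force: 0.0
```

```bash
python3 - <<'E'
from h import *
s=shot('scene');C=cloud(s);hsv=cv2.cvtColor(s['p'],cv2.COLOR_RGB2HSV)
m=(C[...,2]>.022)&(C[...,2]<.035)&(abs(C[...,0]-.65)<.06)&(abs(C[...,1]+.04)<.06)
print(m.sum(),C[m].mean(0),cv2.minEnclosingCircle(C[m][:,:2].astype(np.float32)*1000))
rel([.3745,.267,.14],down(168.9))
E
```

```text
296 [ 0.6512155  -0.04275168  0.02724141] ((650.1558227539062, -42.607276916503906), 31.646116256713867)
shift [320.1 261.4  25.5] rot [-0.0057 -0.0082  0.0381] dist 414.0 deg 2.3
```

Emit:
step_arm:
  series:
    - [320,261,25,-0.005,-0.008,0.038,1]
    - [320,261,25,-0.005,-0.008,0.038,1]
    - [320,261,25,-0.005,-0.008,0.038,1]
    - [320,261,25,-0.005,-0.008,0.038,1]
    - [320,261,25,-0.005,-0.008,0.038,1]
    - [320,261,25,-0.005,-0.008,0.038,1]
    - [320,261,25,-0.005,-0.008,0.038,1]
    - [320,261,25,-0.005,-0.008,0.038,1]
    - [320,261,25,-0.005,-0.008,0.038,1]
    - [320,261,25,-0.005,-0.008,0.038,1]
    - [320,261,25,-0.005,-0.008,0.038,1]
    - [320,261,25,-0.005,-0.008,0.038,1]

```text
t: 17.35
position: [0.3714, 0.2668, 0.1386]
eef_rot: [-0.002, 0.094, 0.996, -0.002]
wrist_force: [0.5, -0.6, 0.1]
opening: 0.997
grip_force: 0.0
```

Emit:
step_arm:
  series:
    - [0,0,0,0,0,0,1]
    - [0,0,0,0,0,0,1]

```text
t: 17.52
position: [0.3745, 0.2656, 0.1397]
eef_rot: [-0.001, 0.097, 0.995, -0.001]
wrist_force: [-0.7, 0.1, -0.4]
opening: 0.998
grip_force: 0.0
```

```bash
python3 - <<'E'
from h import *
rel([.3745,.267,.030],down(168.9))
s=shot('side');C=cloud(s);d=np.array([.9813,-.1925]);n=np.array([.1925,.9813]);o=np.array([520.7,238.5])
P=C[...,:2]*1000-o;X=P@d;Y=P@n
g=(abs(X+150)<60)&(abs(Y)<22)&(C[...,2]>.04)&(C[...,2]<.09)
print('tab',g.sum(),np.median(X[g]),np.median(Y[g]))
E
```

```text
shift [  0.    1.7 109.7] rot [-0.0023 -0.002  -0.0014] dist 110.0 deg 0.2
tab 145 -154.2166113712424 8.021689652218765
```

Emit:
step_arm:
  series:
    - [0,1,40,0,0,0,1]
    - [0,1,80,0,0,0,1]
    - [0,1,109,0,0,0,1]
    - [0,1,109,0,0,0,1]
    - [0,1,109,0,0,0,1]
    - [0,1,109,0,0,0,-0.6]
    - [0,1,109,0,0,0,-0.6]
    - [0,1,109,0,0,0,-0.6]
    - [0,1,109,0,0,0,-0.6]
    - [0,1,109,0,0,0,-0.6]
    - [0,1,109,0,0,0,-0.6]
    - [0,1,109,0,0,0,-0.6]
  force: 60

```text
t: 18.57
position: [0.3751, 0.2666, 0.0331]
eef_rot: [0.001, 0.097, 0.995, -0.001]
wrist_force: [-1.6, -4.0, 8.6]
opening: 0.337
grip_force: 58.8
```

Emit:
step_arm:
  series:
    - [0,0,0,0,0,0,-0.6]
    - [-15,0,0,0,0,0,-0.6]
    - [-30,0,0,0,0,0,-0.6]
    - [-45,0,0,0,0,0,-0.6]
    - [-60,0,0,0,0,0,-0.6]
    - [-72,0,0,0,0,0,-0.6]
    - [-80,0,0,0,0,0,-0.6]
    - [-84,0,0,0,0,0,-0.6]
    - [-86,0,0,0,0,0,-0.6]
    - [-88,0,0,0,0,0,-0.6]
    - [-88,0,0,0,0,0,-0.6]

```text
t: 19.48
position: [0.4532, 0.2514, 0.033]
eef_rot: [-0.007, 0.096, 0.995, 0.001]
wrist_force: [-19.4, 2.7, 22.3]
opening: 0.341
grip_force: 60.4
```

Full travel again (79.6 mm, with the force up at the stop). I let go and rise.

Emit:
step_arm:
  series:
    - [0,0,0,0,0,0,1]
    - [0,0,0,0,0,0,1]
    - [0,0,0,0,0,0,1]
    - [0,0,0,0,0,0,1]
    - [0,0,0,0,0,0,1]
    - [0,0,0,0,0,0,1]
    - [0,0,0,0,0,0,1]
    - [0,0,0,0,0,0,1]
    - [0,0,0,0,0,0,1]
    - [0,0,-80,0,0,0,1]
    - [0,0,-110,0,0,0,1]
    - [0,0,-110,0,0,0,1]

```text
t: 20.48
position: [0.4616, 0.2511, 0.1445]
eef_rot: [0.0, 0.097, 0.995, 0.0]
wrist_force: [0.0, 0.2, 0.5]
opening: 1.001
grip_force: 0.0
```

```bash
python3 - <<'E'
from h import *
rel([.5967,.2260,.11],down(168.9))
E
```

```text
shift [-137.4    1.3   34.6] rot [0.0008 0.0008 0.    ] dist 142.0 deg 0.1
```

Emit:
step_arm:
  series:
    - [-137,0,15,0,0,0,1]
    - [-137,0,15,0,0,0,1]
    - [-137,0,15,0,0,0,1]
    - [-137,0,15,0,0,0,1]
    - [-137,0,15,0,0,0,1]
    - [-137,0,15,0,0,0,1]
    - [-137,0,55,0,0,0,1]
    - [-137,0,95,0,0,0,1]
    - [-137,0,125,0,0,0,1]
    - [-137,0,135,0,0,0,1]
    - [-137,0,140,0,0,0,1]
    - [-137,0,140,0,0,0,1]

```text
t: 21.48
position: [0.5939, 0.2245, 0.0013]
eef_rot: [-0.001, 0.096, 0.995, -0.001]
wrist_force: [0.8, -0.5, -0.5]
opening: 0.997
grip_force: 0.0
```

```bash
python3 - <<'E'
from h import *
d=np.array([.9813,-.1925]);n=np.array([.1925,.9813]);o=np.array([520.7,238.5])
for nm in('side','wrist'):
    s=shot(nm);C=cloud(s);hsv=cv2.cvtColor(s['p'],cv2.COLOR_RGB2HSV)
    P=C[...,:2]*1000-o;X=P@d;Y=P@n
    g=(abs(X-78)<40)&(abs(Y)<40)&(C[...,2]>.019)&(C[...,2]<.029)&(hsv[...,1]>70)&(s['p'].max(-1)>70)
    t=(X<-60)&(X>-170)&(abs(Y)<18)&(C[...,2]>.07)&(C[...,2]<.09)
    print(nm,g.sum(),np.percentile(X[g],[1,50,99]).round(),np.percentile(Y[g],[1,50,99]).round(),'tab',t.sum(),np.median(X[t]) if t.any() else '')
rel([.5975,.2245,-.019],down(168.9))
E
```

```text
side 33 [58. 66. 74.] [ 7. 22. 30.] tab 73 -152.62351985931912
wrist 7957 [ 60.  80. 107.] [-29.  -1.  28.] tab 0 
shift [-1.2 -0.4 22.5] rot [0.0011 0.0017 0.0005] dist 23.0 deg 0.1
```

Emit:
step_arm:
  series:
    - [-1,-0.5,8,0,0,0,1]
    - [-1,-0.5,16,0,0,0,1]
    - [-1,-0.5,21,0,0,0,1]
    - [-1,-0.5,21,0,0,0,1]
    - [-1,-0.5,21,0,0,0,1]
    - [-1,-0.5,21,0,0,0,0.2]
    - [-1,-0.5,21,0,0,0,0.2]
    - [-1,-0.5,21,0,0,0,0.2]
    - [-1,-0.5,21,0,0,0,0.2]
    - [-1,-0.5,21,0,0,0,0.2]
    - [-1,-0.5,21,0,0,0,0.2]
    - [-1,-0.5,21,0,0,0,0.2]
  force: 30

```text
t: 22.58
position: [0.5975, 0.2241, -0.0171]
eef_rot: [0.001, 0.097, 0.995, 0.0]
wrist_force: [-1.4, 0.1, 9.8]
opening: 0.707
grip_force: 37.9
```

Emit:
step_arm:
  series:
    - [0,0,-10,0,0,0,0.2]
    - [0,0,-30,0,0,0,0.2]
    - [0,0,-60,0,0,0,0.2]
    - [0,0,-95,0,0,0,0.2]
    - [0,0,-130,0,0,0,0.2]
    - [0,0,-150,0,0,0,0.2]
    - [0,0,-150,0,0,0,0.2]
    - [0,0,-150,0,0,0,0.2]

```text
t: 23.25
position: [0.5974, 0.2241, 0.1325]
eef_rot: [0.001, 0.097, 0.995, 0.001]
wrist_force: [1.0, 0.4, -0.9]
opening: 0.71
grip_force: 32.9
```

```bash
python3 - <<'E'
from h import *
rel([.645,-.19,.13],down(168.9))
E
```

```text
shift [-126.4 -397.2    2.2] rot [0.0014 0.0025 0.    ] dist 417.0 deg 0.2
```

Emit:
step_arm:
  series:
    - [-40,-80,0,0,0,0,0.2]
    - [-126,-397,2,0,0,0,0.2]
    - [-126,-397,2,0,0,0,0.2]
    - [-126,-397,2,0,0,0,0.2]
    - [-126,-397,2,0,0,0,0.2]
    - [-126,-397,2,0,0,0,0.2]
    - [-126,-397,2,0,0,0,0.2]
    - [-126,-397,2,0,0,0,0.2]
    - [-126,-397,2,0,0,0,0.2]
    - [-126,-397,2,0,0,0,0.2]
    - [-126,-397,2,0,0,0,0.2]
    - [-126,-397,2,0,0,0,0.2]

```text
t: 24.25
position: [0.6419, -0.1925, 0.1262]
eef_rot: [-0.002, 0.099, 0.995, 0.0]
wrist_force: [-0.2, 1.1, -0.6]
opening: 0.707
grip_force: 32.9
```

Emit:
step_arm:
  series:
    - [0,0,0,0,0,0,0.2]
    - [0,0,40,0,0,0,0.2]
    - [0,0,80,0,0,0,0.2]
    - [0,0,110,0,0,0,0.2]
    - [0,0,125,0,0,0,0.2]
    - [0,0,132,0,0,0,0.2]
    - [0,0,136,0,0,0,0.2]
    - [0,0,138,0,0,0,0.2]
    - [0,0,138,0,0,0,0.2]
    - [0,0,138,0,0,0,0.2]

```text
t: 25.08
position: [0.6445, -0.1902, -0.0079]
eef_rot: [0.001, 0.096, 0.995, -0.001]
wrist_force: [0.5, 0.1, -0.5]
opening: 0.709
grip_force: 32.9
```

```bash
python3 - <<'E'
from h import *
rel([.645,-.19,-.0135],down(168.9))
E
```

```text
shift [-0.4  0.3  5.6] rot [-0.001   0.0016  0.0006] dist 6.0 deg 0.1
```

Emit:
step_arm:
  series:
    - [0,0,3,0,0,0,0.2]
    - [0,0,5,0,0,0,0.2]
    - [0,0,7,0,0,0,0.2]
    - [0,0,7,0,0,0,0.2]
    - [0,0,7,0,0,0,0.2]

```text
t: 25.5
position: [0.644, -0.1905, -0.0141]
eef_rot: [0.001, 0.097, 0.995, -0.0]
wrist_force: [-2.5, -0.1, 10.5]
opening: 0.712
grip_force: 38.5
```

Emit:
step_arm:
  series:
    - [0,0,0,0,0,0,1]
    - [0,0,0,0,0,0,1]
    - [0,0,0,0,0,0,1]
    - [0,0,0,0,0,0,1]
    - [0,0,0,0,0,0,1]
    - [0,0,-30,0,0,0,1]
    - [0,0,-70,0,0,0,1]
    - [0,0,-110,0,0,0,1]
    - [0,0,-150,0,0,0,1]
    - [0,0,-190,0,0,0,1]
    - [0,0,-230,0,0,0,1]
    - [0,0,-250,0,0,0,1]

```text
t: 26.5
position: [0.6452, -0.1906, 0.2394]
eef_rot: [0.003, 0.097, 0.995, -0.001]
wrist_force: [-0.2, -0.3, 0.8]
opening: 0.997
grip_force: 0.0
```

```bash
cat >> h.py <<'E'
def sticks(names=('scene','side')):
    for n in names:
        s=shot(n);C=cloud(s);hsv=cv2.cvtColor(s['p'],cv2.COLOR_RGB2HSV)
        m=((hsv[...,0]>15)&(hsv[...,0]<32)&(hsv[...,1]>100)&(hsv[...,2]>40)&(C[...,2]<.2)&(C[...,0]>.2)&(C[...,0]<.82)&(C[...,1]>-.55)&(C[...,1]<.2)).astype(np.uint8)
        k,l,st,ce=cv2.connectedComponentsWithStats(m)
        for i in range(1,k):
            if st[i,4]<80: continue
            P=C[l==i]; 
            if len(P)>3000: continue
            w,v=np.linalg.eigh(np.cov(P[:,:2].T)); a=v[:,1]; t=P[:,:2]@a; b=np.percentile(t,[.5,99.5])
            # stem: middle part
            f=(t-b[0])/(b[1]-b[0]); k2=(f>.3)&(f<.75); S=P[k2]
            print(n,ce[i].round(),st[i,4],'med',np.median(P,0).round(4),'ang',np.degrees(np.arctan2(a[1],a[0])).round(1),'len',(b[1]-b[0]).round(3),'midstem',S.mean(0).round(4),'ends',[(P[:,:2].mean(0)+a*(x-t.mean())).round(4).tolist() for x in b])
def discs(n='scene'):
    s=load(n);C=cloud(s)
    for c in ((.6505,-.0427),(.645,-.19)):
        m=(C[...,2]>.022)&(C[...,2]<.035)&(abs(C[...,0]-c[0])<.05)&(abs(C[...,1]-c[1])<.05)
        print('disc',n,m.sum(),C[m].mean(0).round(4),cv2.minEnclosingCircle(C[m][:,:2].astype(np.float32)*1000))
E
python3 - <<'E'
from h import *
sticks(); discs(); discs('side')
E
```

```text
scene [145. 270.] 422 med [ 0.4684 -0.3558  0.0297] ang -179.0 len 0.132 midstem [ 0.4457 -0.355   0.0279] ends [[0.5153, -0.3543], [0.3829, -0.3565]]
scene [160. 310.] 299 med [ 0.5886 -0.4234  0.0599] ang 172.1 len 0.043 midstem [ 0.5842 -0.4235  0.0593] ends [[0.6064, -0.4259], [0.5638, -0.42]]
side [297. 142.] 86 med [ 0.5796 -0.4095  0.057 ] ang 98.2 len 0.049 midstem [ 0.5767 -0.4142  0.0557] ends [[0.5845, -0.4418], [0.5775, -0.3932]]
side [324. 162.] 193 med [ 0.4563 -0.3433  0.0265] ang -178.6 len 0.132 midstem [ 0.4423 -0.3465  0.0251] ends [[0.5119, -0.3419], [0.3804, -0.345]]
side [293. 217.] 333 med [0.4723 0.036  0.0274] ang -135.2 len 0.135 midstem [0.4598 0.0249 0.0243] ends [[0.508, 0.0768], [0.4125, -0.018]]
disc scene 298 [ 0.6514 -0.043   0.0274] ((650.6923828125, -41.06534957885742), 32.00276565551758)
disc scene 359 [ 0.6467 -0.1921  0.0272] ((646.6500854492188, -191.629638671875), 31.98208999633789)
disc side 171 [ 0.6481 -0.0368  0.028 ] ((650.5802612304688, -40.20087814331055), 32.876708984375)
disc side 136 [ 0.6432 -0.1864  0.0284] ((634.020751953125, -198.03778076171875), 44.47206115722656)
```

The knock has moved stick B to y ≈ -0.35 m. Both discs lie flat on the board at z ≈ 27 mm. I go above stick B to measure it closely.

```bash
python3 - <<'E'
from h import *
rel([.445,-.35,.26],down(1))
E
```

```text
shift [ 166.6 -194.9  -22. ] rot [0.0124 0.0038 2.9304] dist 257.0 deg 167.9
```

Emit:
step_arm:
  series:
    - [80,-95,-20,0,0,0.125,0]
    - [166,-195,-22,0,0,0.25,0]
    - [166,-195,-22,0,0,0.375,0]
    - [166,-195,-22,0,0,0.5,0]
    - [166,-195,-22,0,0,0.625,0]
    - [166,-195,-22,0,0,0.75,0]
    - [166,-195,-22,0,0,0.875,0]
    - [166,-195,-22,0,0,1.0,0]
    - [166,-195,-22,0,0,1.125,0]
    - [166,-195,-22,0,0,1.25,0]
    - [166,-195,-22,0,0,1.375,0]
    - [166,-195,-22,0,0,1.5,0]

```text
t: 27.6
position: [0.4423, -0.3491, 0.2541]
eef_rot: [-0.002, 0.751, 0.66, -0.001]
wrist_force: [-0.5, 0.5, -0.3]
opening: 0.507
grip_force: 0.0
```

Emit:
step_arm:
  series:
    - [0,0,0,0,0,0.125,0]
    - [0,0,0,0,0,0.25,0]
    - [0,0,0,0,0,0.375,0]
    - [0,0,0,0,0,0.5,0]
    - [0,0,0,0,0,0.625,0]
    - [0,0,0,0,0,0.75,0]
    - [0,0,0,0,0,0.875,0]
    - [0,0,0,0,0,1.0,0]
    - [0,0,0,0,0,1.125,0]
    - [0,0,0,0,0,1.25,0]
    - [0,0,0,0,0,1.375,0]
    - [0,0,0,0,0,1.43,0]

```text
t: 28.6
position: [0.4424, -0.349, 0.254]
eef_rot: [-0.001, 1.0, 0.006, -0.002]
wrist_force: [-0.1, -0.2, -0.0]
opening: 0.5
grip_force: 0.0
```

```bash
cat >> h.py <<'E'
def wstick(save,center,ztop=.0):
    s=shot('wrist',save);C=cloud(s);hsv=cv2.cvtColor(s['p'],cv2.COLOR_RGB2HSV)
    m=((hsv[...,0]>13)&(hsv[...,0]<34)&(hsv[...,1]>100)&(s['p'].max(-1)>35)&(abs(C[...,0]-center[0])<.11)&(abs(C[...,1]-center[1])<.11)&(C[...,2]<.06)).astype(np.uint8)
    k,l,st,ce=cv2.connectedComponentsWithStats(m);i=1+st[1:,4].argmax();m=l==i
    P=C[m];r=cv2.minAreaRect((onplane(s,np.argwhere(m)[:,::-1],.021)[:,:2]*1000).astype(np.float32))
    a=np.array([np.cos(np.radians(r[2])),np.sin(np.radians(r[2]))]); 
    if r[1][1]>r[1][0]: a=np.array([-a[1],a[0]])
    t=P[:,:2]@a; lo,hi=np.percentile(t,[.3,99.7]);f=(t-lo)/(hi-lo)
    n=np.array([-a[1],a[0]])
    print('pix',ce[i],m.sum(),'rect21',r,'ang',np.degrees(np.arctan2(a[1],a[0])),'len',hi-lo)
    for q0,q1 in((0,.1),(.1,.3),(.3,.5),(.5,.7),(.7,.9),(.9,1)):
        k=(f>=q0)&(f<q1);Q=P[k];y=Q[:,:2]@n;print((q0,q1),'ymid',((np.percentile(y,1)+np.percentile(y,99))/2).round(4),'w',(np.percentile(y,99)-np.percentile(y,1)).round(4),'ztop',np.percentile(Q[:,2],95).round(4),'t',t[k].mean().round(4))
    print('a',a,'n',n,'lo',lo,'hi',hi)
E
python3 - <<'E'
from h import *
print(monitor.read_state()['q'].round(2)); rel([.445,-.35,.26],down(1))
wstick('w4.png',(.447,-.35))
E
```

```text
[-0.67  0.32  0.06  1.32 -0.    2.46]
shift [ 2.6  1.  -6. ] rot [-0.0013  0.0036 -0.0046] dist 7.0 deg 0.3
pix [258.75572005 150.57065949] 1486 rect21 ((444.7164306640625, -353.2740478515625), (135.71597290039062, 41.95978546142578), 0.7531360387802124) ang 0.7531360387802124 len 0.13073682991717916
(0, 0.1) ymid -0.3586 w 0.0209 ztop 0.0351 t 0.3821
(0.1, 0.3) ymid -0.3585 w 0.0369 ztop 0.0427 t 0.4
(0.3, 0.5) ymid -0.3585 w 0.0122 ztop 0.0311 t 0.4293
(0.5, 0.7) ymid -0.3585 w 0.0121 ztop 0.031 t 0.4556
(0.7, 0.9) ymid -0.3591 w 0.0206 ztop 0.0355 t 0.4828
(0.9, 1) ymid -0.3589 w 0.0395 ztop 0.0445 t 0.502
a [0.99991361 0.01314433] n [-0.01314433  0.99991361] lo 0.37697890139627366 hi 0.5077157313134528
```

View pics/w4.png

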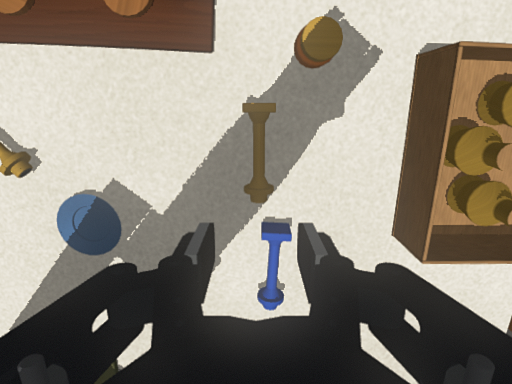

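The wrist view shows the brass stick at (259,150), foot up at (259,107). The blue decoy is separate at (275,265), and the crate is at the right. I plan a 25° tilted grasp at mid-stem.

```bash
python3 - <<'E'
from h import *
T=down(.75)*R.from_euler('y',25,degrees=True); t=T.apply([0,0,1]); P=np.array([.4562,-.3526,.021])
print(t); rel(P-.09*t,T); rel(P+.041*t,T)
E
```

```text
[ 0.42258206  0.0055319  -0.90630779]
shift [-23.8   4.  151.6] rot [-1.300e-03  4.399e-01 -2.000e-04] dist 153.0 deg 25.2
shift [ 32.    4.1 270.1] rot [-1.300e-03  4.399e-01 -2.000e-04] dist 272.0 deg 25.2
```

Emit:
step_arm:
  series:
    - [-6,1,40,0,0.11,0,0]
    - [-12,2,80,0,0.22,0,0]
    - [-18,3,120,0,0.33,0,0]
    - [-24,4,152,0,0.44,0,0]
    - [-24,4,152,0,0.44,0,0]
    - [-24,4,152,0,0.44,0,0]
    - [-24,4,152,0,0.44,0,0]
    - [-24,4,152,0,0.44,0,0]

```text
t: 29.32
position: [0.4208, -0.3559, 0.1056]
eef_rot: [-0.0, 0.976, 0.009, 0.218]
wrist_force: [0.8, -0.4, -0.2]
opening: 0.499
grip_force: 0.0
```

```bash
python3 - <<'E'
from h import *
T=down(.75)*R.from_euler('y',25,degrees=True); t=T.apply([0,0,1]); P=np.array([.4562,-.3526,.021])
rel(P+.041*t,T)
s=shot('wrist');C=cloud(s);hsv=cv2.cvtColor(s['p'],cv2.COLOR_RGB2HSV)
m=((hsv[...,0]>13)&(hsv[...,0]<34)&(hsv[...,1]>100)&(abs(C[...,0]-.455)<.02)&(abs(C[...,1]+.3526)<.05)&(C[...,2]<.06))
print(m.sum(),np.percentile(C[m],[2,50,98],axis=0))
d=s['p'].max(-1)<70
R0=T;Q=(C-monitor.read_state()['position'])@T.as_matrix()*1000
k=d&(abs(Q[...,0])<20)&(abs(Q[...,1])<30)&(Q[...,2]>-60); print('tip tool z',np.percentile(Q[k][:,2],[50,90,97,99]))
E
```

```text
shift [ -4.1  -3.  132.7] rot [ 0.0007 -0.004   0.0064] dist 133.0 deg 0.4
733 [[ 0.43595239 -0.35984175  0.02519714]
 [ 0.45429573 -0.35288266  0.02907558]
 [ 0.47417563 -0.3458426   0.03104394]]
tip tool z [-46.86001714 -32.74247616 -29.06598807 -27.81303463]
```

Emit:
step_arm:
  series:
    - [-2,-3,35,0,0,0.005,0]
    - [-4,-3,70,0,0,0.006,0]
    - [-4,-3,100,0,0,0.006,0]
    - [-4,-3,115,0,0,0.006,0]
    - [-4,-3,125,0,0,0.006,0]
    - [-4,-3,131,0,0,0.006,0]
    - [-4,-3,131,0,0,0.006,0]
    - [-4,-3,131,0,0,0.006,0]

```text
t: 30.03
position: [0.4723, -0.3512, -0.0152]
eef_rot: [-0.002, 0.976, 0.006, 0.218]
wrist_force: [-1.2, -0.3, -0.2]
opening: 0.496
grip_force: 0.0
```

Emit:
step_arm:
  series:
    - [0,0,0,0,0,0,-0.9]
    - [0,0,0,0,0,0,-0.9]
    - [0,0,0,0,0,0,-0.9]
    - [0,0,0,0,0,0,-0.9]
    - [0,0,0,0,0,0,-0.9]
    - [0,0,0,0,0,0,-0.9]
    - [0,0,0,0,0,0,-0.9]
  force: 60

```text
t: 30.62
position: [0.4714, -0.3513, -0.0149]
eef_rot: [-0.001, 0.976, 0.006, 0.219]
wrist_force: [-2.8, 0.5, 7.2]
opening: 0.158
grip_force: 58.4
```

Gripped. I lift, then yaw so that the stem points outward.

```bash
cat >> h.py <<'E'
def cur():
    st=monitor.read_state();q=st['eef_rot'];return st['position'],R.from_quat([q[1],q[2],q[3],q[0]])
def frames(stemyaw,az):
    """yaw of stem (foot->top) now, azimuth wanted; returns mid and final tool rotations"""
    p,R0=cur()
    return R0,R.from_euler('z',az-stemyaw,degrees=True)*R0
E
python3 - <<'E'
from h import *
p,R0=cur(); np.savez('gB.npz',p=p,q=R0.as_quat())
rel(p+[0,0.02,.22],R0)
az=np.degrees(np.arctan2(-.191,.646));print(az)
Rm=R.from_euler('z',az-180.75,degrees=True)*R0
print('mid from R0 rotvec tool',(R0.inv()*R.from_euler('z',162.75,degrees=True)*R0).as_rotvec(),'yaw needed',(az+180-.75)%360)
E
```

```text
shift [  94.1  -20.  -198.9] rot [0. 0. 0.] dist 221.0 deg 0.0
-16.471137686235522
mid from R0 rotvec tool [ 1.21176047e+00 -4.24530171e-04 -2.56908726e+00] yaw needed 162.77886231376448
```

Emit:
step_arm:
  series:
    - [9,0,-20,0,0,0,-0.9]
    - [26,-5,-55,0,0,0,-0.9]
    - [43,-10,-90,0,0,0,-0.9]
    - [60,-15,-125,0,0,0,-0.9]
    - [77,-20,-160,0,0,0,-0.9]
    - [94,-20,-199,0.0532,0,-0.113,-0.9]
    - [94,-20,-199,0.106,0,-0.226,-0.9]
    - [94,-20,-199,0.16,0,-0.339,-0.9]
    - [94,-20,-199,0.213,0,-0.452,-0.9]
    - [94,-20,-199,0.266,0,-0.565,-0.9]
    - [94,-20,-199,0.319,0,-0.678,-0.9]
    - [94,-20,-199,0.373,0,-0.791,-0.9]

```text
t: 31.62
position: [0.4698, -0.3307, 0.2029]
eef_rot: [-0.096, 0.881, 0.42, 0.196]
wrist_force: [-0.2, -1.5, -3.7]
opening: 0.164
grip_force: 59.6
```

```bash
python3 - <<'E'
from h import *
z=np.load('gB.npz');R0=R.from_quat(z['q']);p,Rc=cur()
Rm=R.from_euler('z',162.78,degrees=True)*R0
print(monitor.read_state()['q'].round(2),p,monitor.read_state()['opening'],monitor.read_state()['wrist_force']);rel([.45,-.22,.25],Rm)
E
```

```text
[-0.87  0.4  -0.03  1.23  0.43  1.36] [ 0.46976756 -0.33066712  0.2028995 ] 0.16366039993087736 [-0.21806376 -1.48391951 -3.71445114]
shift [ 86.6 -85.1 -10.8] rot [ 0.8333 -0.0044 -1.7748] dist 122.0 deg 112.3
```

Emit:
step_arm:
  series:
    - [10,-10,-2,0.052,0,-0.111,-0.9]
    - [20,-20,-3,0.104,0,-0.222,-0.9]
    - [30,-30,-4,0.156,0,-0.333,-0.9]
    - [40,-40,-5,0.208,0,-0.444,-0.9]
    - [50,-50,-6,0.26,0,-0.555,-0.9]
    - [60,-60,-7,0.312,0,-0.666,-0.9]
    - [70,-70,-8,0.365,0,-0.777,-0.9]
    - [80,-80,-9,0.417,0,-0.888,-0.9]
    - [86,-85,-10,0.469,0,-0.999,-0.9]
    - [86,-85,-11,0.521,0,-1.11,-0.9]
    - [86,-85,-11,0.573,0,-1.22,-0.9]
    - [86,-85,-11,0.625,0,-1.331,-0.9]

```text
t: 32.62
position: [0.4518, -0.2208, 0.2499]
eef_rot: [-0.203, 0.37, 0.903, 0.084]
wrist_force: [-0.4, -0.8, -4.1]
opening: 0.163
grip_force: 59.6
```

```bash
python3 - <<'E'
from h import *
z=np.load('gB.npz');R0=R.from_quat(z['q']);p,Rc=cur()
Rm=R.from_euler('z',162.78,degrees=True)*R0
az=np.radians(-16.47);ax=np.array([np.sin(az),-np.cos(az),0]) # rotate h->up
Rf=R.from_rotvec(ax*np.pi/2)*Rm
print('check stem', Rf.apply(R0.inv().apply([-np.cos(np.radians(.75)),-np.sin(np.radians(.75)),0])),'tool z',Rf.apply([0,0,1]))
print(monitor.read_state()['q'].round(2),p);rel([.45,-.20,.25],Rm)
rel([.57,-.17,.22],Rf)
rel([.57,-.17,.22],Rf,(np.array([.45,-.2,.25]),Rm))
E
```

```text
check stem [-2.67065791e-16 -1.82087949e-17  1.00000000e+00] tool z [ 0.86746959 -0.25595158 -0.42659735]
[-0.53  0.57  0.35  1.78  0.11  0.23] [ 0.45176882 -0.22076447  0.24990453]
shift [14.4 13.5  6.7] rot [ 0.2106 -0.0009 -0.442 ] dist 21.0 deg 28.1
shift [-56.7 119.1   6.4] rot [-0.1836 -1.5368 -0.5124] dist 132.0 deg 93.4
shift [-109.1   63.   -18.3] rot [-2.2000e-03 -1.5708e+00 -8.0000e-04] dist 127.0 deg 90.0
```

Emit:
step_arm:
  series:
    - [-4,8.5,0,-0.0131,-0.1098,-0.0366,-0.9]
    - [-8,17,1,-0.0262,-0.2195,-0.0732,-0.9]
    - [-12,25.5,1,-0.0393,-0.3293,-0.1098,-0.9]
    - [-16,34,2,-0.0525,-0.4391,-0.1464,-0.9]
    - [-20,42,2,-0.0656,-0.5489,-0.183,-0.9]
    - [-24,51,3,-0.0787,-0.6586,-0.2196,-0.9]
    - [-28,59,3,-0.0918,-0.7684,-0.2562,-0.9]
    - [-32,68,4,-0.1049,-0.8782,-0.2928,-0.9]
    - [-36,76,4,-0.118,-0.9879,-0.3294,-0.9]
    - [-40,85,5,-0.1311,-1.0977,-0.366,-0.9]
    - [-44,93,5,-0.1443,-1.2075,-0.4026,-0.9]
    - [-48,102,6,-0.1574,-1.3173,-0.4392,-0.9]

```text
t: 33.62
position: [0.5474, -0.1776, 0.2226]
eef_rot: [0.412, 0.179, 0.892, -0.05]
wrist_force: [1.7, -0.6, -5.3]
opening: 0.165
grip_force: 59.6
```

```bash
cat >> h.py <<'E'
def final(g,dyaw,azd):
    z=np.load(g);R0=R.from_quat(z['q']);az=np.radians(azd)
    return R.from_rotvec(np.array([np.sin(az),-np.cos(az),0])*np.pi/2)*R.from_euler('z',dyaw,degrees=True)*R0
E
python3 - <<'E'
from h import *
Rf=final('gB.npz',162.78,-16.47);t=Rf.apply([0,0,1]);p,Rc=cur();print(monitor.read_state()['q'].round(2),p,monitor.read_state()['wrist_force'])
S=np.array([.646,-.191,.027+.0595])
F=S+.0396*t;print('F',F)
rel([.57,-.17,.22],Rf); rel(F+[0,0,.06],Rf); rel(F+[0,0,.06],Rf,(np.array([.57,-.17,.22]),Rf)); 
E
```

```text
[-0.31 -0.13 -0.99 -0.15 -0.01  0.08] [ 0.54744221 -0.17757358  0.2225565 ] [ 1.67805038 -0.57428548 -5.2651784 ]
F [ 0.6803518  -0.20113568  0.06960674]
shift [-9.4 15.  16.1] rot [-0.0369 -0.2729 -0.0927] dist 24.0 deg 16.6
shift [-15.8  20.4 161.8] rot [-0.0369 -0.2729 -0.0927] dist 164.0 deg 16.6
shift [ 32.8   1.3 142.3] rot [0. 0. 0.] dist 146.0 deg 0.0
```

Emit:
step_arm:
  series:
    - [-3,5,5,-0.0131,-0.1,-0.0333,-0.9]
    - [-6,10,30,-0.0262,-0.2,-0.0667,-0.9]
    - [-10,15,60,-0.0369,-0.2729,-0.0927,-0.9]
    - [-12,17,90,-0.0369,-0.2729,-0.0927,-0.9]
    - [-14,19,120,-0.0369,-0.2729,-0.0927,-0.9]
    - [-16,20,162,-0.0369,-0.2729,-0.0927,-0.9]
    - [-16,20,162,-0.0369,-0.2729,-0.0927,-0.9]
    - [-16,20,162,-0.0369,-0.2729,-0.0927,-0.9]
    - [-16,20,162,-0.0369,-0.2729,-0.0927,-0.9]
    - [-16,20,162,-0.0369,-0.2729,-0.0927,-0.9]

```text
t: 34.45
position: [0.6824, -0.2028, 0.1299]
eef_rot: [0.528, 0.122, 0.837, -0.076]
wrist_force: [0.1, -0.0, -3.1]
opening: 0.166
grip_force: 59.4
```

```bash
cat >> h.py <<'E'
def up(n,c,save=None):
    """upright stick near c: foot/stem/pan centre by height"""
    s=shot(n,save);C=cloud(s);hsv=cv2.cvtColor(s['p'],cv2.COLOR_RGB2HSV)
    m=(hsv[...,0]>13)&(hsv[...,0]<34)&(hsv[...,1]>100)&(s['p'].max(-1)>35)&(abs(C[...,0]-c[0])<.06)&(abs(C[...,1]-c[1])<.06)&(C[...,2]>.028)
    Q=C[m]; o=s['E'][:3,3]
    if len(Q)<30: print(n,'few',len(Q));return
    z0,z1=np.percentile(Q[:,2],[1,99]);print(n,len(Q),'z',z0.round(4),z1.round(4))
    # silhouette midpoints across columns -> rays
    return s,m
E
python3 - <<'E'
from h import *
Rf=final('gB.npz',162.78,-16.47);t=Rf.apply([0,0,1]);S=np.array([.646,-.191,.0865]);F=S+.0396*t
rel(F+[0,0,.06],Rf);rel(F,Rf);print(monitor.read_state()['q'].round(2))
a=shot('scene');b=shot('side')
im=np.hstack([cv2.resize(a['p'][185:285,195:295],(400,400),interpolation=cv2.INTER_CUBIC),cv2.resize(b['p'][110:210,220:320],(400,400),interpolation=cv2.INTER_CUBIC)])
cv2.imwrite('pics/u1.png',im[:,:,::-1])
E
```

```text
shift [ 1.3  1.  -2. ] rot [-0.0006 -0.0038 -0.0014] dist 3.0 deg 0.2
shift [55.5  0.8 23.8] rot [-0.0006 -0.0038 -0.0014] dist 60.0 deg 0.2
[-0.29  0.49 -1.17 -1.21  0.    0.  ]
```

View pics/u1.png

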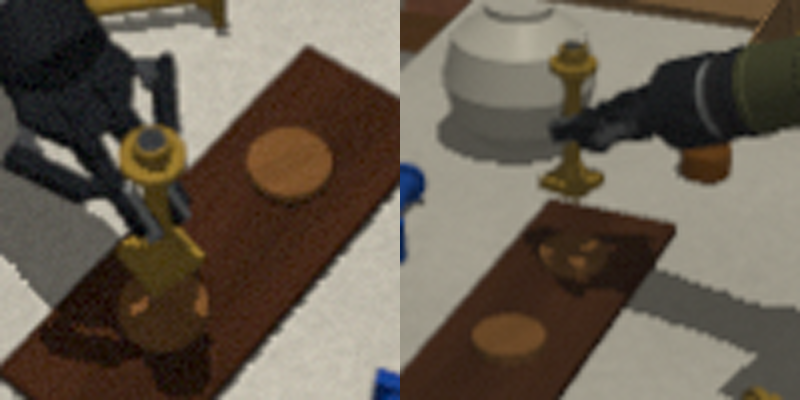

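The picture shows the stick upright, with its foot above the far disc in both halves: scene foot near (160,262) over the disc at (165,312), side foot at (572,185) over the disc at (570,258). I measure the lateral offset before lowering.

```bash
cat >> h.py <<'E'
def circ(c,z,r): 
    th=np.linspace(0,2*np.pi,60); return np.c_[c[0]+r*np.cos(th),c[1]+r*np.sin(th),0*th+z]
def lat(names,c,z,r,kind):
    """lateral pixel/mm offset of gold ring (kind pan) or disc, from columns extent"""
    A=[];B=[]
    for n in names:
        s=load(n);hsv=cv2.cvtColor(s['p'],cv2.COLOR_RGB2HSV);q=proj(s,circ(c,z,r));cx=(q[:,0].min()+q[:,0].max())/2;cy=q[:,1].mean();w=np.ptp(q[:,0])
        if kind=='pan': m=(hsv[...,0]>13)&(hsv[...,0]<34)&(hsv[...,1]>100)&(s['p'].max(-1)>40)
        else:
            C=cloud(s); m=(C[...,2]>.021)&(C[...,2]<.034)&(hsv[...,0]<20)
        h=3 if kind=='pan' else int(np.ptp(q[:,1])/2)
        b=m[int(cy)-h:int(cy)+h+1,int(cx-w):int(cx+w)+1]; u=np.where(b.any(0))[0]+int(cx-w); 
        off=(u.min()+u.max())/2-cx
        dist=np.linalg.norm(s['E'][:3,3]-np.r_[c,z]); mm=off*dist/s['K'][0,0]*1000
        e=s['E'][:3,0]; A.append(e[:2]/1);B.append(mm); print(n,kind,'pred u',cx.round(1),'v',cy.round(1),'w',w.round(1),'meas w',u.max()-u.min()+1,'off mm',mm.round(1))
    print(' -> xy offset mm',np.linalg.solve(np.array(A),np.array(B)).round(1))
E
python3 - <<'E'
from h import *
p,Rc=cur();t=Rc.apply([0,0,1]);S=p-.0396*t;print('stem pt',S)
zf=S[2]-.0595
lat(('scene','side'),S[:2],zf+.116,.021,'pan')
lat(('scene','side'),np.array([.646,-.191]),.027,.031,'disc')
lat(('scene','side'),np.array([.6505,-.042]),.027,.031,'disc')
E
```

```text
stem pt [ 0.64831105 -0.19263218  0.14936692]
scene pan pred u 232.8 v 223.5 w 17.5 meas w 26 off mm 11.3
side pan pred u 262.6 v 125.7 w 12.4 meas w 12 off mm -0.2
 -> xy offset mm [-13.8  39.9]
scene disc pred u 235.5 v 261.0 w 22.6 meas w 24 off mm -2.8
side disc pred u 262.4 v 171.7 w 17.2 meas w 18 off mm 0.4
 -> xy offset mm [ 2.7 -8.9]
scene disc pred u 267.0 v 225.1 w 21.3 meas w 21 off mm -0.1
side disc pred u 246.4 v 192.8 w 18.7 meas w 18 off mm 0.2
 -> xy offset mm [-0.3  0.3]
```

Emit:
step_arm:
  series:
    - [8,0,3,0,-0.004,-0.001,-0.9]
    - [18,0.4,7,0,-0.004,-0.001,-0.9]
    - [28,0.6,11,0,-0.004,-0.001,-0.9]
    - [38,0.8,16,0,-0.004,-0.001,-0.9]
    - [45,0.8,19,0,-0.004,-0.001,-0.9]
    - [49,0.8,21,0,-0.004,-0.001,-0.9]
    - [51,0.8,22,0,-0.004,-0.001,-0.9]
    - [51,0.8,22,0,-0.004,-0.001,-0.9]
    - [51,0.8,22,0,-0.004,-0.001,-0.9]
    - [51,0.8,22,0,-0.004,-0.001,-0.9]

```text
t: 35.38
position: [0.6825, -0.2017, 0.0774]
eef_rot: [0.532, 0.121, 0.834, -0.077]
wrist_force: [-0.8, 0.0, -4.0]
opening: 0.161
grip_force: 59.7
```

```bash
python3 - <<'E'
from h import *
Rf=final('gB.npz',162.78,-16.47);t=Rf.apply([0,0,1]);S=np.array([.646,-.1915,.0865]);F=S+.0396*t
rel(F,Rf);st=monitor.read_state();print(st['q'].round(3),st['wrist_force'],st['position']-F)
E
```

```text
shift [ 7.9 -0.5  1.4] rot [-0.0006  0.0057 -0.0003] dist 8.0 deg 0.3
[-0.287  0.684 -1.219 -1.468 -0.     0.002] [-0.7997589   0.04735969 -4.00185204] [ 2.16662482e-03 -8.31463046e-05  7.75738246e-03]
```

Emit:
step_arm:
  series:
    - [3,0,0,0,0.004,0,-0.9]
    - [6,0,0.5,0,0.005,0,-0.9]
    - [8,0,1,0,0.005,0,-0.9]
    - [8,0,1,0,0.005,0,-0.9]
    - [8,0,1,0,0.005,0,-0.9]

```text
t: 35.8
position: [0.6804, -0.2009, 0.0693]
eef_rot: [0.53, 0.122, 0.835, -0.076]
wrist_force: [-2.1, 1.2, 1.2]
opening: 0.167
grip_force: 60.0
```

Contact, so I open and back out along the tool axis.

Emit:
step_arm:
  series:
    - [0.5,0,0,0,0,0,-0.9]
    - [0.5,0,0,0,0,0,-0.6]
    - [0.5,0,0,0,0,0,-0.3]
    - [0.5,0,0,0,0,0,0.2]
    - [0.5,0,0,0,0,0,0.5]
    - [0.5,0,0,0,0,0,0.5]
    - [0.5,0,0,0,0,0,0.5]
    - [0,0,-20,0,0,0,0.5]
    - [0,0,-50,0,0,0,0.5]
    - [0,0,-80,0,0,0,0.5]
    - [0,0,-110,0,0,0,0.5]
    - [0,0,-140,0,0,0,0.5]

```text
t: 36.8
position: [0.6174, -0.1824, 0.1477]
eef_rot: [0.514, 0.123, 0.846, -0.074]
wrist_force: [0.3, -0.6, 0.3]
opening: 0.752
grip_force: 0.0
```

```bash
python3 - <<'E'
from h import *
sticks()
s=load('scene');C=cloud(s)
print(proj(s,[[.646,-.191,.027],[.646,-.191,.161]]),proj(load('side'),[[.646,-.191,.027],[.646,-.191,.161]]))
st=monitor.read_state();print(st['q'].round(2),st['position']);rel([.45,.02,.3],down(40))
a=load('scene');b=load('side')
im=np.hstack([cv2.resize(a['p'][200:290,195:285],(400,400),interpolation=cv2.INTER_CUBIC),cv2.resize(b['p'][115:205,220:310],(400,400),interpolation=cv2.INTER_CUBIC)])
cv2.imwrite('pics/u2.png',im[:,:,::-1])
E
```

```text
scene [243. 183.] 143 med [0.5006 0.0498 0.0284] ang -140.9 len 0.068 midstem [0.4892 0.0416 0.0269] ends [[0.5168, 0.0627], [0.4641, 0.0198]]
scene [235. 251.] 491 med [ 0.6521 -0.1973  0.0535] ang 133.1 len 0.108 midstem [ 0.6356 -0.1861  0.0723] ends [[0.6659, -0.2125], [0.5919, -0.1335]]
scene [160. 310.] 306 med [ 0.589  -0.4236  0.0594] ang 167.8 len 0.045 midstem [ 0.5846 -0.4236  0.0589] ends [[0.6078, -0.4278], [0.5638, -0.4183]]
side [263. 160.] 274 med [ 0.6412 -0.1817  0.055 ] ang 104.4 len 0.2 midstem [ 0.6483 -0.2554  0.0158] ends [[0.6862, -0.3541], [0.6365, -0.1607]]
side [293. 217.] 328 med [0.4732 0.0378 0.0277] ang -135.9 len 0.134 midstem [0.4589 0.0248 0.0247] ends [[0.5082, 0.0766], [0.4123, -0.0163]]
[[235.50564202 260.80042015]
 [233.26964162 233.10807352]] [[262.4032284  171.6854494 ]
 [262.88508918 137.96488486]]
[-0.29  0.35 -1.28 -1.16 -0.    0.  ] [ 0.61809809 -0.1825733   0.15113675]
shift [ -32.6  146.7 -262.5] rot [1.1608 0.6221 1.8968] dist 302.0 deg 132.3
```

View pics/u2.png

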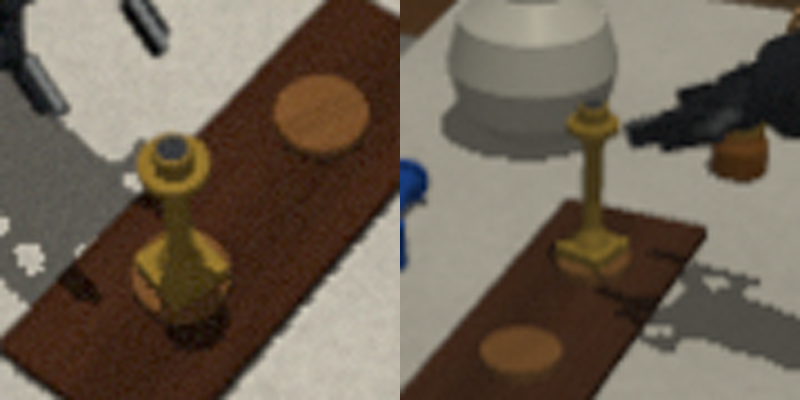

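The stick stands upright on the disc: scene top at (172,150) against a predicted (170,147), foot around (183,270). The other disc is free. I swing the tool back down and move over stick A.

Emit:
step_arm:
  series:
    - [-10,0,-15,0,0.11,0,0]
    - [-25,0,-25,0,0.22,0,0]
    - [-45,0,-40,0,0.33,0,0]
    - [-65,0,-55,0,0.44,0,0]
    - [-80,0,-65,0,0.55,0,0]
    - [-95,0,-75,0,0.66,0,0]
    - [-95,10,-80,0,0.77,0,0]
    - [-95,20,-85,0,0.88,0,0]
    - [-95,30,-90,0,0.99,0,0]
    - [-95,40,-90,0,1.08,0,0]
    - [-95,50,-90,0,1.14,0,0]
    - [-95,60,-90,0,1.14,0,0]

```text
t: 37.9
position: [0.6009, -0.1147, 0.2744]
eef_rot: [0.12, 0.143, 0.982, -0.016]
wrist_force: [0.5, 0.1, -0.1]
opening: 0.504
grip_force: 0.0
```

```bash
python3 - <<'E'
from h import *
st=monitor.read_state();print(st['q'].round(2),st['position']);rel([.46,.025,.26],down(45))
E
```

```text
[-0.18  0.2  -0.08  1.05 -0.02  0.11] [ 0.6009271  -0.1146965   0.27438183]
shift [173.2  93.9 -27.8] rot [0.2534 0.1459 2.0558] dist 199.0 deg 119.0
```

Emit:
step_arm:
  series:
    - [30,15,-10,0.015,0.009,0.121,0]
    - [60,30,-20,0.03,0.017,0.242,0]
    - [90,50,-28,0.045,0.026,0.363,0]
    - [120,70,-28,0.06,0.034,0.484,0]
    - [150,85,-28,0.075,0.043,0.605,0]
    - [173,94,-28,0.09,0.051,0.726,0]
    - [173,94,-28,0.104,0.06,0.847,0]
    - [173,94,-28,0.119,0.069,0.967,0]
    - [173,94,-28,0.134,0.077,1.088,0]
    - [173,94,-28,0.149,0.086,1.209,0]
    - [173,94,-28,0.164,0.094,1.33,0]
    - [173,94,-28,0.179,0.103,1.451,0]

```text
t: 38.9
position: [0.4606, 0.0247, 0.2565]
eef_rot: [0.042, 0.769, 0.638, -0.006]
wrist_force: [-0.3, -0.1, -0.4]
opening: 0.505
grip_force: 0.0
```

```bash
python3 - <<'E'
from h import *
rel([.46,.025,.26],down(45))
E
```

```text
shift [ 0.  -0.4 -3.5] rot [0.0741 0.0436 0.5989] dist 4.0 deg 34.7
```

Emit:
step_arm:
  series:
    - [0,0,0,0.015,0.009,0.12,0]
    - [0,0,0,0.03,0.018,0.24,0]
    - [0,0,0,0.045,0.026,0.36,0]
    - [0,0,0,0.06,0.035,0.48,0]
    - [0,0,0,0.074,0.044,0.6,0]
    - [0,0,0,0.074,0.044,0.6,0]
    - [0,0,0,0.074,0.044,0.6,0]
    - [0,0,0,0.074,0.044,0.6,0]

```text
t: 39.57
position: [0.4599, 0.0244, 0.2574]
eef_rot: [0.0, 0.923, 0.386, 0.0]
wrist_force: [-0.1, 0.3, 0.0]
opening: 0.497
grip_force: 0.0
```

```bash
python3 - <<'E'
from h import *
st=monitor.read_state();print(st['q'].round(2),st['position'],st['eef_rot'])
wstick('w5.png',(.46,.027))
E
```

```text
[ 0.05  0.13 -0.17  1.27 -0.    2.4 ] [0.45994648 0.02440977 0.25735788] [4.62539322e-04 9.22534309e-01 3.85914571e-01 4.23539657e-04]
pix [258.7100472  151.02360081] 1483 rect21 ((464.3271789550781, 21.073501586914062), (135.95089721679688, 42.303401947021484), 44.82619857788086) ang 44.82619857788086 len 0.1319638499099441
(0, 0.1) ymid -0.3105 w 0.0212 ztop 0.0344 t 0.2856
(0.1, 0.3) ymid -0.3108 w 0.0361 ztop 0.0425 t 0.304
(0.3, 0.5) ymid -0.3113 w 0.0125 ztop 0.0312 t 0.333
(0.5, 0.7) ymid -0.3115 w 0.0135 ztop 0.0311 t 0.3598
(0.7, 0.9) ymid -0.3114 w 0.0214 ztop 0.0358 t 0.3872
(0.9, 1) ymid -0.3119 w 0.0397 ztop 0.0444 t 0.406
a [0.70924847 0.70495859] n [-0.70495859  0.70924847] lo 0.27998335459318846 hi 0.41194720450313255
```

```bash
python3 - <<'E'
from h import *
T=down(44.3)*R.from_euler('y',25,degrees=True); t=T.apply([0,0,1]); P=np.array([.4715,.0296,.021])
print(t); rel(P-.09*t,T); rel(P+.041*t,T)
E
```

```text
[ 0.30246482  0.29516305 -0.90630779]
shift [-26.3   3.7 155. ] rot [-0.0027  0.4356  0.0189] dist 157.0 deg 25.0
shift [ 29.    4.6 273.8] rot [-0.0027  0.4356  0.0189] dist 275.0 deg 25.0
```

Emit:
step_arm:
  series:
    - [-6,1,40,0,0.11,0.005,0]
    - [-12,2,80,0,0.22,0.01,0]
    - [-18,3,120,0,0.33,0.015,0]
    - [-26,4,155,-0.003,0.436,0.019,0]
    - [-26,4,155,-0.003,0.436,0.019,0]
    - [-26,4,155,-0.003,0.436,0.019,0]
    - [-26,4,155,-0.003,0.436,0.019,0]
    - [-26,4,155,-0.003,0.436,0.019,0]

```text
t: 40.28
position: [0.4485, 0.0025, 0.1059]
eef_rot: [-0.08, 0.904, 0.368, 0.203]
wrist_force: [0.1, -0.6, -0.1]
opening: 0.501
grip_force: 0.0
```

```bash
python3 - <<'E'
from h import *
T=down(44.3)*R.from_euler('y',25,degrees=True); t=T.apply([0,0,1]); P=np.array([.4715,.0296,.021])
rel(P+.041*t,T)
s=shot('wrist');C=cloud(s);hsv=cv2.cvtColor(s['p'],cv2.COLOR_RGB2HSV)
a=np.array([.7157,.6984]);n=np.array([-.6984,.7157]);X=(C[...,:2]-P[:2])@a;Y=(C[...,:2]-P[:2])@n
m=((hsv[...,0]>13)&(hsv[...,0]<34)&(hsv[...,1]>100)&(C[...,2]<.06)&(abs(Y)<.03))
for x0 in (-.03,-.01,.01,.03):
    k=m&(abs(X-x0)<.008);print(x0,k.sum(),np.percentile(Y[k],[2,98]).round(4),np.percentile(Y[k],[2,98]).mean().round(4),np.percentile(C[k][:,2],95).round(4))
k=m&(abs(X)<.12);print('X range',np.percentile(X[k],[.3,99.7]))
E
```

```text
shift [ -4.3  -4.1 132.9] rot [ 0.0058 -0.004   0.0018] dist 133.0 deg 0.4
-0.03 316 [-0.007  0.007] -0.0 0.0309
-0.01 306 [-0.0071  0.0071] 0.0 0.0307
0.01 289 [-0.0071  0.0073] 0.0001 0.0306
0.03 353 [-0.009   0.0092] 0.0001 0.033
X range [-0.07563944  0.05663676]
```

Stick axis matches to within 0.1 mm. Descend and grip.

Emit:
step_arm:
  series:
    - [-2,-4,35,0.005,-0.002,0.001,0]
    - [-4,-4,70,0.005,-0.002,0.001,0]
    - [-4,-4,100,0.005,-0.003,0.001,0]
    - [-4,-4,115,0.005,-0.003,0.001,0]
    - [-4,-4,125,0.005,-0.003,0.001,0]
    - [-4,-4,131,0.005,-0.003,0.001,0]
    - [-4,-4,131,0.005,-0.003,0.001,0]
    - [-4,-4,131,0.005,-0.003,0.001,0]

```text
t: 41.0
position: [0.4814, 0.0423, -0.016]
eef_rot: [-0.083, 0.904, 0.368, 0.2]
wrist_force: [0.6, -0.0, -0.1]
opening: 0.5
grip_force: 0.0
```

Emit:
step_arm:
  series:
    - [0,0,0,0,0,0,-0.9]
    - [0,0,0,0,0,0,-0.9]
    - [0,0,0,0,0,0,-0.9]
    - [0,0,0,0,0,0,-0.9]
    - [0,0,0,0,0,0,-0.9]
    - [0,0,0,0,0,0,-0.9]
    - [0,0,0,0,0,0,-0.9]
  force: 60

```text
t: 41.58
position: [0.4806, 0.0415, -0.0157]
eef_rot: [-0.082, 0.905, 0.367, 0.2]
wrist_force: [-1.4, -1.2, 6.6]
opening: 0.166
grip_force: 58.4
```

```bash
python3 - <<'E'
from h import *
p,R0=cur(); np.savez('gA.npz',p=p,q=R0.as_quat())
t=R0.apply([0,0,1]);L=(.021-p[2])/-t[2];S=p-L*t
a=np.array([.7157,.6984]);print('t',t,'L',L,'S',S,'g',.0566+.0013-(S[:2]-[.4715,.0296])@a,monitor.read_state()['opening'])
rel(p+[0,0,.22],R0)
az=np.degrees(np.arctan2(-.042,.6505));dy=(az+180-44.3)%360;print(az,dy)
v=(R0.inv()*R.from_euler('z',dy,degrees=True)*R0).as_rotvec();print(v,v/19)
E
```

```text
t [ 0.30207642  0.29612003 -0.90612514] L 0.04051476823790788 S [0.46834411 0.0295197  0.021     ] g 0.060214754051676235 0.16644282754179396
shift [  93.1   -0.4 -199.3] rot [0. 0. 0.] dist 220.0 deg 0.0
-3.6942154775234757 132.00578452247652
[ 0.97457668 -0.00452169 -2.08765394] [ 0.05129351 -0.00023798 -0.10987652]
```

Emit:
step_arm:
  series:
    - [9,0,-20,0,0,0,-0.9]
    - [26,0,-55,0,0,0,-0.9]
    - [43,0,-90,0,0,0,-0.9]
    - [60,0,-125,0,0,0,-0.9]
    - [77,0,-160,0,0,0,-0.9]
    - [93,0,-199,0.0513,0,-0.11,-0.9]
    - [93,0,-199,0.1026,0,-0.22,-0.9]
    - [93,0,-199,0.154,0,-0.33,-0.9]
    - [93,0,-199,0.205,0,-0.44,-0.9]
    - [93,0,-199,0.256,0,-0.549,-0.9]
    - [93,0,-199,0.308,0,-0.659,-0.9]
    - [93,0,-199,0.359,0,-0.769,-0.9]

```text
t: 42.58
position: [0.4793, 0.0409, 0.2021]
eef_rot: [-0.16, 0.671, 0.708, 0.147]
wrist_force: [0.6, 0.1, -3.3]
opening: 0.172
grip_force: 59.5
```

```bash
python3 - <<'E'
from h import *
z=np.load('gA.npz');R0=R.from_quat(z['q']);p,Rc=cur()
Rm=R.from_euler('z',132.0,degrees=True)*R0
st=monitor.read_state();print(st['q'].round(2),p,st['opening'],st['wrist_force']);rel([.45,-.03,.25],Rm)
E
```

```text
[-0.21  0.26 -0.24  1.2   0.42  1.28] [0.47930743 0.04092419 0.20211309] 0.17183307412254017 [ 0.56544634  0.10454216 -3.28511688]
shift [-42.4 -33.4 -72.5] rot [ 0.611  -0.0069 -1.3143] dist 90.0 deg 83.0
```

Emit:
step_arm:
  series:
    - [-4,-3,-7,0.051,0,-0.11,-0.9]
    - [-8,-6,-14,0.102,0,-0.22,-0.9]
    - [-12,-9,-21,0.153,0,-0.33,-0.9]
    - [-16,-12,-28,0.204,0,-0.44,-0.9]
    - [-20,-15,-35,0.255,0,-0.549,-0.9]
    - [-24,-18,-42,0.306,0,-0.659,-0.9]
    - [-28,-22,-49,0.357,-0.003,-0.769,-0.9]
    - [-32,-26,-56,0.408,-0.004,-0.879,-0.9]
    - [-36,-29,-63,0.459,-0.005,-0.988,-0.9]
    - [-42,-33,-72,0.51,-0.006,-1.098,-0.9]
    - [-42,-33,-72,0.561,-0.007,-1.208,-0.9]
    - [-42,-33,-72,0.611,-0.007,-1.314,-0.9]

```text
t: 43.58
position: [0.4512, -0.0291, 0.2498]
eef_rot: [-0.216, 0.033, 0.976, 0.007]
wrist_force: [0.0, -0.1, -3.9]
opening: 0.159
grip_force: 59.4
```

```bash
python3 - <<'E'
from h import *
Rf=final('gA.npz',132.0,-3.69);p,Rc=cur()
R0=R.from_quat(np.load('gA.npz')['q'])
print('stem',Rf.apply(R0.inv().apply([-np.cos(np.radians(44.3)),-np.sin(np.radians(44.3)),0])),'tool z',Rf.apply([0,0,1]))
print(monitor.read_state()['q'].round(2),p)
rel([.56,-.035,.22],Rf);v=(Rc.inv()*Rf).as_rotvec();print((v/14).round(4))
E
```

```text
stem [-1.12326141e-05 -1.74171094e-04  9.99999985e-01] tool z [ 0.90418983 -0.05919703 -0.42300881]
[-0.06  0.48  0.19  1.72  0.    0.  ] [ 0.45123645 -0.02908787  0.24984983]
shift [-111.4    1.5  -18.8] rot [-3.900e-03 -1.569e+00  3.000e-04] dist 113.0 deg 89.9
[-0.0003 -0.1121  0.    ]
```

Emit:
step_arm:
  series:
    - [-8,0,-1,0,-0.112,0,-0.9]
    - [-16,0,-3,0,-0.224,0,-0.9]
    - [-24,0,-4,0,-0.336,0,-0.9]
    - [-32,0,-5,-0.001,-0.448,0,-0.9]
    - [-40,0,-7,-0.001,-0.56,0,-0.9]
    - [-48,1,-8,-0.002,-0.672,0,-0.9]
    - [-56,1,-9,-0.002,-0.784,0,-0.9]
    - [-64,1,-11,-0.002,-0.896,0,-0.9]
    - [-72,1,-12,-0.002,-1.008,0,-0.9]
    - [-80,1,-13,-0.003,-1.12,0,-0.9]
    - [-88,1,-15,-0.003,-1.232,0,-0.9]
    - [-96,1,-16,-0.003,-1.344,0,-0.9]

```text
t: 44.58
position: [0.5397, -0.0341, 0.222]
eef_rot: [0.415, 0.033, 0.909, -0.014]
wrist_force: [1.4, 0.2, -4.3]
opening: 0.16
grip_force: 59.4
```

```bash
python3 - <<'E'
from h import *
Rf=final('gA.npz',132.0,-3.69);t=Rf.apply([0,0,1]);F=np.array([.6503,-.042,.0272+.0602])+.0405*t;print(F)
rel([.56,-.035,.22],Rf);rel(F+[0,0,.06],Rf);print(monitor.read_state()['q'].round(2))
E
```

```text
[ 0.68691969 -0.04439748  0.07026814]
shift [-11.8   0.5  16.7] rot [-0.0047 -0.2774 -0.002 ] dist 20.0 deg 15.9
shift [-2.730e+01  1.000e-01  1.716e+02] rot [-0.0047 -0.2774 -0.002 ] dist 174.0 deg 15.9
[-0.06 -0.2  -1.04 -0.13 -0.01  0.01]
```

Emit:
step_arm:
  series:
    - [-5,0,5,-0.002,-0.1,0,-0.9]
    - [-9,0,30,-0.003,-0.2,-0.001,-0.9]
    - [-13,0,60,-0.005,-0.277,-0.002,-0.9]
    - [-18,0,90,-0.005,-0.277,-0.002,-0.9]
    - [-22,0,125,-0.005,-0.277,-0.002,-0.9]
    - [-27,0,171,-0.005,-0.277,-0.002,-0.9]
    - [-27,0,171,-0.005,-0.277,-0.002,-0.9]
    - [-27,0,171,-0.005,-0.277,-0.002,-0.9]
    - [-27,0,171,-0.005,-0.277,-0.002,-0.9]
    - [-27,0,171,-0.005,-0.277,-0.002,-0.9]

```text
t: 45.42
position: [0.6882, -0.0445, 0.1301]
eef_rot: [0.535, 0.028, 0.844, -0.017]
wrist_force: [-0.1, 0.6, -2.5]
opening: 0.165
grip_force: 59.3
```

```bash
python3 - <<'E'
from h import *
Rf=final('gA.npz',132.0,-3.69);t=Rf.apply([0,0,1]);F=np.array([.6503,-.042,.0272+.0602])+.0405*t
rel(F+[0,0,.005],Rf);st=monitor.read_state();print(st['q'].round(2),st['position']-F)
E
```

```text
shift [50.1 -0.1 22.2] rot [ 0.0003 -0.0054  0.0001] dist 55.0 deg 0.3
[-0.06  0.49 -1.23 -1.27 -0.    0.  ] [ 0.00132951 -0.00010456  0.05978532]
```

Joint 3 is close to its limit, so I turn the gripper 20° about the stem to gain margin before lowering.

```bash
python3 - <<'E'
from h import *
Rf=R.from_euler('z',-20,degrees=True)*final('gA.npz',132.0,-3.69);t=Rf.apply([0,0,1]);F=np.array([.6503,-.042,.0272+.0602])+.0405*t;print(F)
rel(F+[0,0,.06],Rf)
E
```

```text
[ 0.68389126 -0.05677757  0.07026814]
shift [  1.3 -12.5  -3.3] rot [ 0.3162 -0.0061  0.1486] dist 13.0 deg 20.0
```

Emit:
step_arm:
  series:
    - [0,-3,-1,0.079,0,0.037,-0.9]
    - [0,-6,-2,0.158,-0.002,0.074,-0.9]
    - [1,-9,-3,0.237,-0.004,0.111,-0.9]
    - [1,-12,-3,0.316,-0.006,0.149,-0.9]
    - [1,-12.5,-3,0.316,-0.006,0.149,-0.9]
    - [1,-12.5,-3,0.316,-0.006,0.149,-0.9]
    - [1,-12.5,-3,0.316,-0.006,0.149,-0.9]

```text
t: 46.0
position: [0.6851, -0.0566, 0.1351]
eef_rot: [0.529, 0.174, 0.824, -0.108]
wrist_force: [-0.1, 0.2, -3.3]
opening: 0.164
grip_force: 59.7
```

```bash
python3 - <<'E'
from h import *
Rf=R.from_euler('z',-20,degrees=True)*final('gA.npz',132.0,-3.69);t=Rf.apply([0,0,1]);F=np.array([.6503,-.042,.0272+.0602])+.0405*t
rel(F+[0,0,.005],Rf);rel(F,Rf);print(monitor.read_state()['q'].round(3))
E
```

```text
shift [54.8 -1.  24. ] rot [ 0.0033  0.0064 -0.0026] dist 60.0 deg 0.4
shift [59.3 -1.  26.1] rot [ 0.0033  0.0064 -0.0026] dist 65.0 deg 0.4
[ 0.17   0.466 -1.15  -1.113 -0.522  0.274]
```

Emit:
step_arm:
  series:
    - [10,-0.2,4,0.003,0.005,-0.002,-0.9]
    - [20,-0.5,9,0.003,0.005,-0.002,-0.9]
    - [32,-0.7,14,0.003,0.005,-0.002,-0.9]
    - [42,-1,19,0.003,0.005,-0.002,-0.9]
    - [48,-1,21,0.003,0.005,-0.002,-0.9]
    - [52,-1,23,0.003,0.005,-0.002,-0.9]
    - [53,-1,23.5,0.003,0.005,-0.002,-0.9]
    - [53,-1,23.5,0.003,0.005,-0.002,-0.9]
    - [53,-1,23.5,0.003,0.005,-0.002,-0.9]

```text
t: 46.75
position: [0.6844, -0.0575, 0.0751]
eef_rot: [0.525, 0.175, 0.825, -0.111]
wrist_force: [0.6, 0.1, -2.3]
opening: 0.168
grip_force: 59.7
```

```bash
python3 - <<'E'
from h import *
Rf=R.from_euler('z',-20,degrees=True)*final('gA.npz',132.0,-3.69);t=Rf.apply([0,0,1]);F=np.array([.6503,-.042,.0272+.0602])+.0405*t
rel(F,Rf);st=monitor.read_state();print(st['q'].round(3),st['wrist_force'],st['position']-F)
a=shot('scene');b=shot('side')
im=np.hstack([cv2.resize(a['p'][160:250,220:310],(400,400),interpolation=cv2.INTER_CUBIC),cv2.resize(b['p'][130:220,205:295],(400,400),interpolation=cv2.INTER_CUBIC)])
cv2.imwrite('pics/u3.png',im[:,:,::-1])
E
```

```text
shift [4.6 0.4 1.4] rot [-0.0022 -0.0007 -0.0002] dist 5.0 deg 0.1
[ 0.171  0.655 -1.189 -1.332 -0.526  0.277] [ 0.58636414  0.13249007 -2.25176954] [ 0.00048977 -0.00068366  0.00478532]
```

View pics/u3.png

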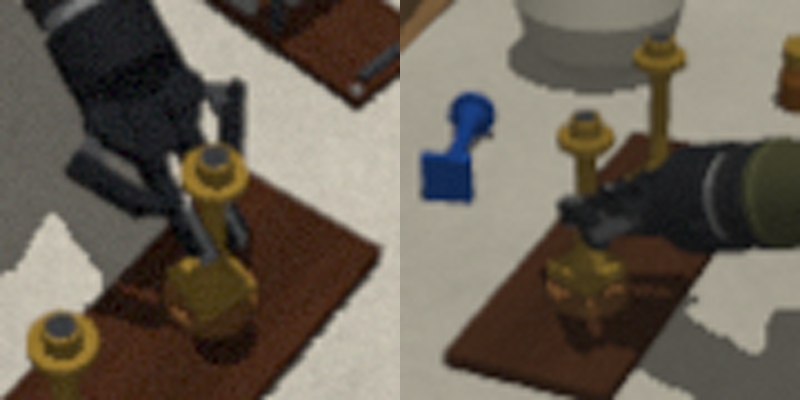

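The stick hangs upright 5 mm above the nearer disc: foot at (210,280) in the scene half, (587,270) in the side half, centred. I lower it the rest.

Emit:
step_arm:
  series:
    - [2,0,0.7,-0.002,0,0,-0.9]
    - [4,0.3,1.3,-0.002,0,0,-0.9]
    - [5,0.3,1.7,-0.002,0,0,-0.9]
    - [5,0.3,1.7,-0.002,0,0,-0.9]
    - [5,0.3,1.7,-0.002,0,0,-0.9]

```text
t: 47.27
position: [0.6845, -0.0563, 0.0703]
eef_rot: [0.526, 0.175, 0.825, -0.11]
wrist_force: [-2.0, 0.6, 3.5]
opening: 0.163
grip_force: 60.3
```

Emit:
step_arm:
  series:
    - [0.3,0,0,0,0,0,-0.9]
    - [0.3,0,0,0,0,0,-0.6]
    - [0.3,0,0,0,0,0,-0.3]
    - [0.3,0,0,0,0,0,0.2]
    - [0.3,0,0,0,0,0,0.5]
    - [0.3,0,0,0,0,0,0.5]
    - [0.3,0,0,0,0,0,0.5]
    - [0,0,-20,0,0,0,0.5]
    - [0,0,-50,0,0,0,0.5]
    - [0,0,-80,0,0,0,0.5]
    - [0,0,-105,0,0,0,0.5]
    - [0,0,-105,0,0,0,0.5]

```text
t: 48.27
position: [0.6071, -0.0105, 0.1219]
eef_rot: [0.52, 0.177, 0.828, -0.112]
wrist_force: [-0.2, -1.1, 1.3]
opening: 0.748
grip_force: 0.0
```

Emit:
step_arm:
  series:
    - [-10,0,-15,0,0.11,0,0.5]
    - [-25,0,-25,0,0.22,0,0.5]
    - [-45,0,-40,0,0.33,0,0.5]
    - [-65,0,-55,0,0.44,0,0.5]
    - [-80,0,-65,0,0.55,0,0.5]
    - [-95,0,-75,0,0.66,0,0.5]
    - [-120,0,-110,0,0.77,0,0.5]
    - [-140,0,-140,0,0.88,0,0.5]
    - [-140,0,-160,0,0.9,0,0.5]
    - [-140,0,-180,0,0.9,0,0.5]
    - [-140,0,-180,0,0.9,0,0.5]
    - [-140,0,-180,0,0.9,0,0.5]

```text
t: 49.27
position: [0.5244, 0.0271, 0.313]
eef_rot: [0.162, 0.206, 0.964, -0.036]
wrist_force: [1.5, 0.7, -0.1]
opening: 0.747
grip_force: 0.0
```

```bash
python3 - <<'E'
from h import *
a=shot('scene');b=shot('side');print(monitor.read_state()['q'].round(2))
for n,s in(('a',a),('b',b)): print(proj(s,[[.646,-.191,.027],[.646,-.191,.161],[.6503,-.042,.027],[.6503,-.042,.161]]).round(1).tolist())
im=np.hstack([cv2.resize(a['p'][80:305,165:390],(400,400),interpolation=cv2.INTER_CUBIC),cv2.resize(b['p'][120:340,160:380],(400,400),interpolation=cv2.INTER_CUBIC)])
cv2.imwrite('pics/u4.png',im[:,:,::-1])
E
```

```text
[ 0.17  0.01 -0.22  1.06 -0.19  0.57]
[[235.5, 260.8], [233.3, 233.1], [267.0, 224.9], [267.9, 195.7]]
[[262.4, 171.7], [262.9, 138.0], [246.5, 192.8], [246.2, 157.2]]
```

View pics/u4.png

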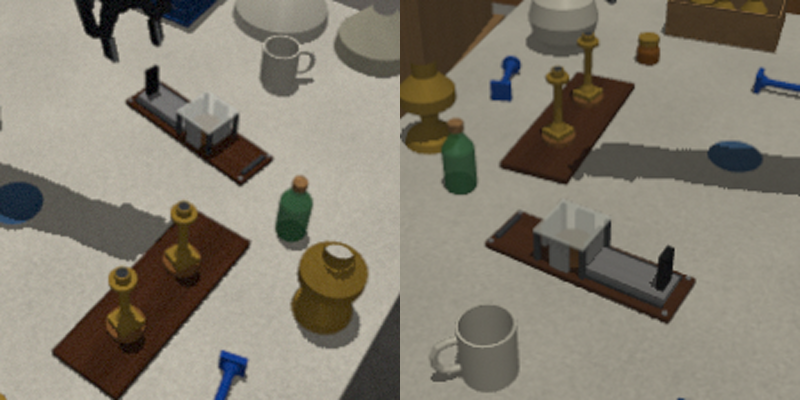

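Both sticks stand upright on their discs, with tops at (123,272) and (184,208) in the scene half. The pocket is empty, the slide is home and the bystanders are standing. I hand it in.

```bash
python3 -c "
from cell import robot
print(robot.finish_job())"
```

```text
the job is handed in; nothing more can be done
None
```

Both candlesticks present stand upright, each centred to within a couple of millimetres on its own disc on the board. The other two discs are still in the magazine, the slide is home, the other goods are untouched, and the job is handed in (verdict not shown).

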